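# Right the fallen tint bottle on the stop bracket

### The arm

A 7-joint arm with a two-finger parallel gripper is mounted at the origin on a cart in front of the work surface, level with it; the furniture and walls round the work are solid. World frame = base frame: x ahead of the robot, y to its left, z up, the work surface at z = 0. Lengths are in m, angles in rad, forces in N, time in s.
With the tool pointing down it reaches from about 0.4 to 0.85 m from the base axis. Payload 10.4 kg.
Tool frame: the origin (TCP) lies at the very end of the fingers, on their centre line; the grasp point (between the pads) lies r.hold_point_z behind it (r.hold_point_z is the distance from the TCP to the grasp point, in m); z points along the fingers, y is the direction in which the jaws open and shut (so a half turn about z gives the same grasp; the last joint's range is limited). The gripper opens to 87 mm and grips with 3 to 60 N. Pads are 19 mm wide; open, the fingers measure 117 mm over their backs; the gripper's body (75 mm by 190 mm) begins 51 mm behind the grasp point.
Start: joints at [-1.345, 0.332, -0.065, 1.46, 0.022, 1.35, -0.088], TCP at [0.154, 0.606, 0.223] pointing down, gripper open.
Joint ranges: [-2.6, 2.6], [-0.5, 2.12], [-1.47, 1.34], [0.16, 2.42], [-1.27, 4.41], [0.06, 2.06], [-2.6, 2.6]. Speed limits (rad/s): [2.22, 2.22, 2.79, 2.79, 3.14, 3.14, 3.14].

### API

Orientations are given as a unit quaternion [x, y, z, w].
In Python, from bench import r gives the robot as it stands.
- The arm moves only by the tool send_rows, never from a script. Its argument "commands" is a list of rows, each a list of 7 numbers: the shift along the world's x, y, z normalised to -1 to 1, where 1 is 0.03 m, then the turn, a rotation vector about the world's x, y, z normalised to -1 to 1, where 1 is 5 degrees, then the gripper command: -1 is fully open, 1 is shut, values between are in proportion. In form: [[tx, ty, tz, ax, ay, az, jaw], ...]. A call has 1 to 10 rows; each row shifts and turns the pose as measured when the row begins; what a row does not reach is not made up. A row lasts 1/12 s, in which the tool goes at most 41.7 mm and 7.16 degrees, less where a joint would pass 70% of its speed; a pose out of reach is approached as far as the arm can. A call with a number of a shift or a turn outside -1 to 1 is refused whole. A call with a gripper value outside its range is refused whole. The fingers move at their own pace and stop on an object; "grip_force" is the grip in N (left out, the last holds). Time passes only in rows, so rows that do not move let the fingers close. It gives the time, the measured TCP pose, the force and the opening at its end, in the units of the state.
- r.read_state(): the state, without advancing time (a new reading comes with each control period).
- r.camera(name): name is "scene" or "side" or "wrist"; returns the picture (384x512x3 uint8, blue, green, red); there is no depth.
- r.calibration(name): a dict with "K" (3x3 intrinsics, pixels), "dist" ([k1, k2, p1, p2, k3] as OpenCV has them; the pictures are not rectified), "R" (3x3) and "t" (3): a world point X has camera coordinates R X + t; the wrist camera has in their place "mount" (4x4, takes a point from camera to tool coordinates, whose origin is the TCP and whose axes are the flange's). Camera axes: x right, y down, z forward; pixel columns grow to the right and rows downward; lengths in m; the calibration is good to about 2 mm. A picture is of the moment at which its call begins: read the wrist's pose just before it. calibration takes no time and is no camera call.
- r.close_job(): hands the job in, once; it reports no verdict.
The state is a dict: "time": time; "joint_positions": joint angles; "joint_vel": joint speeds; "joint_torque": joint torques, N m; "ee_pos": TCP position; "eef_rot": TCP orientation; "ft_force": force on the tool from outside, world axes, zero at the start; "torque": the same for the moment, N m; "width": finger opening in m.
Only numpy, scipy, OpenCV 4.12 (cv2) and the standard library are available. Lean on these libraries where they do the work, as an engineer would, in place of code of your own. Each camera call takes 0.05 s, during which the arm holds its last target.

### The job

A red tint bottle has fallen over on the bench to the right of the grey bracket. Pick it up, push it against the front edge of the grey bracket's nose so that it swings upright within your fingers, then, still holding it upright, carry it over and stand it cap up on the red pad of the wooden board and let go. Do not shift or knock over the blue and yellow bottles that stand on the board, or the clear pot and the grey tape roll to the right of the work.

Things in the scene. Friction and masses are not known exactly. Their poses are not given: they have to be found in the camera images.
- red_bottle: red dropper bottle, white cap, 85 mm tall, 0.05 kg: body 30 to 33 mm across for 61 mm, then a step to a neck and cap 14 mm across. Lies at the start, cap away from the robot within 45 degrees. Origin: centre of base, 15 mm above the bench when lying; z axis: base to cap. Held 42 mm from the base at 20 to 30 N, it turns between the pads when the neck is pushed with 5 to 15 N (lag 0.1 rad) and stays.
- stop_bracket: grey steel bracket fixed to the bench: an upright 40 mm wide with, at its top, a flat horizontal nose that juts 32 mm forward (toward its -x), 18 mm wide (along its y) and 8 mm thick, top face 100 mm above the bench, free space below and in front of it. Upright, brace and foot (60 mm wide, to 82 mm behind the nose's front edge, top of foot 8 mm) lie behind. Origin: at bench height straight below the nose's front edge.
- edge (a point): middle of the front top edge of the nose, 100 mm above the bench; the edge is 18 mm long and runs along the bracket's y; the nose points along the bracket's -x; this point's axes are those of the bracket.
- tint_board: wooden board fixed to the bench, 100 x 270 x 10 mm, long side along its y. Origin: centre of its underside. Three places in a row along its y, 85 mm apart: two hold the blue and the yellow bottle, the third the red pad.
- red_pad: round red pad fixed on the board, 70 mm in diameter, 3 mm thick; origin: centre of its underside, so its top is 13 mm above the bench.
- blue_bottle: blue dropper bottle, same size as the red one, standing on the board. Origin: centre of its base; z axis up to the cap.
- yellow_bottle: yellow dropper bottle, same size, standing on the board. Origin: centre of its base; z axis up to the cap.
- mixing_pot_3: clear plastic pot, 72 mm across, 70 mm high, standing on the bench right of the work. Origin: centre of its base.
- grey_tape: roll of grey tape, 96 mm across, 48 mm high, lying on the bench. Origin: centre of its underside.
Mind the look-alikes: they are no part of the job. Leave any purple look-alike of the red_bottle alone.

How it is judged:
By the outcome, as a careful person would: the job done as asked, in the order asked, and still so for the second after the job is handed in, with the robot touching nothing.
It also fails if it takes over 51 s, if anything falls off the work surface, if the arm or the gripper's body presses on something with over 40 N, if the wrist force passes 120 N, or if a joint passes its speed limit or range.

## Working session

There is one attempt and no reset: what is moved stays moved. The work goes in short steps, Python scripts to look and compute and a tool call to move; the robot and the scene stay as the last step left them, time stands still between calls to the robot, and variables do not carry over. Pictures are saved under pics/ and viewed, and the job is handed in when it is done.

Besides the shell and the picture viewer there is one more tool, called after "Emit:" as name([rows], argument=value, ...), one row to a line, values as JSON. send_rows: Moves the arm, as the interface text tells. Scaled input: -1 to 1 covers 0.03 m each way for a shift and 5 degrees each way for a turn. Its arguments: {"type":"object","properties":{"commands":{"type":"array"},"grip_force":{"type":"number"}},"required":["commands"]}

```bash
mkdir -p pics; ls; python3 - <<'E'
from bench import r
import cv2
s=r.read_state(); print(s); print(r.hold_point_z)
for n in("scene","side","wrist"):
    cv2.imwrite(f"pics/{n}0.png",r.camera(n)); c=r.calibration(n); print(n,c)
E
```

```text
pics
{'time': 0.0, 'joint_positions': array([-1.34462672,  0.33283996, -0.06470661,  1.46098263,  0.02160905,
        1.34991607, -0.08850595]), 'joint_vel': array([-0.00057745,  0.00026719, -0.00077583,  0.00105182, -0.0003405 ,
        0.00158913, -0.00057678]), 'joint_torque': array([ 1.37667057e-04, -6.23254609e+01,  2.48983997e-02, -3.89886475e+01,
       -6.14417321e-02,  3.97319079e-02,  1.16977017e-04]), 'ee_pos': array([0.15378751, 0.6053593 , 0.22175418]), 'eef_rot': array([ 1.24052297e-01,  9.92275416e-01, -7.23191987e-04, -5.15750268e-05]), 'ft_force': array([-0.54295707, -0.42114156, -0.26102484]), 'torque': array([0.00101668, 0.02352407, 0.00951178]), 'width': 0.08680804319293423}
0.0187
scene {'K': array([[451.354179  ,   0.        , 260.03096803],
       [  0.        , 451.354179  , 196.53483034],
       [  0.        ,   0.        ,   1.        ]]), 'dist': array([-0.17535946,  0.        ,  0.        ,  0.        ,  0.        ]), 'R': array([[ 0.73244425, -0.68075341, -0.01001075],
       [-0.28807656, -0.29656104, -0.91052921],
       [ 0.61687707,  0.66979574, -0.41
[... 402 characters left out ...]
089],
       [-0.04127096, -0.93554756, -0.35078123]]), 't': array([0.55419589, 0.10746984, 1.30210833])}
wrist {'K': array([[284.8290991 ,   0.        , 253.31537834],
       [  0.        , 284.8290991 , 188.98152849],
       [  0.        ,   0.        ,   1.        ]]), 'dist': array([0.01664823, 0.        , 0.        , 0.        , 0.        ]), 'mount': array([[ 1.92843457e-04, -9.59487981e-01, -2.81749494e-01,
         7.71055260e-02],
       [ 9.99999980e-01,  1.70895586e-04,  1.02471142e-04,
        -1.19869192e-03],
       [-5.01700845e-05, -2.81749508e-01,  9.59487995e-01,
        -1.62530806e-01],
       [ 0.00000000e+00,  0.00000000e+00,  0.00000000e+00,
         1.00000000e+00]])}
```

View pics/scene0.png

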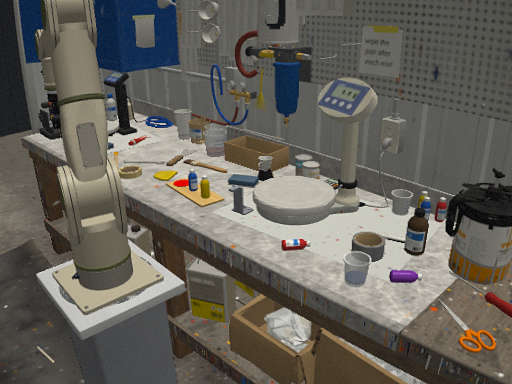

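View pics/side0.png

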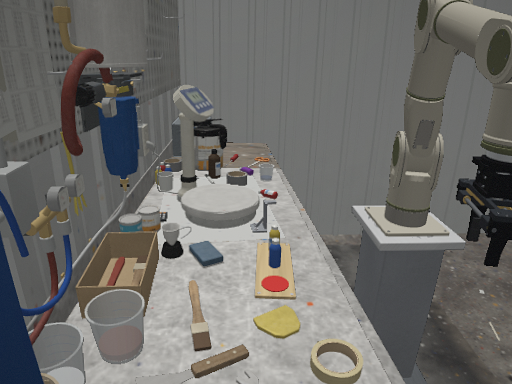

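View pics/wrist0.png

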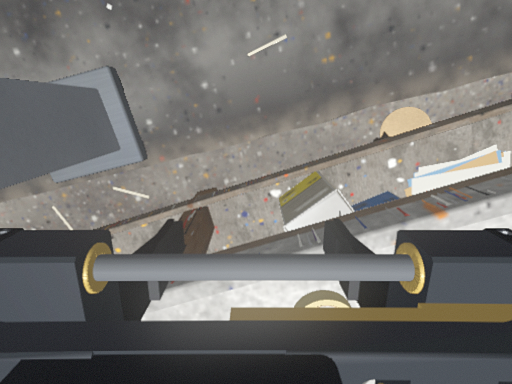

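The scene picture shows a lying red bottle at (295,244), the bracket at (240,200) and the board with its red pad at (182,183). Candidates for the red bottle are:
- the lying red one at (295,244)
- the purple look-alike at (405,276)
- a standing red one at (440,208)

Only the first is red, lying and just right of the bracket. I'll confirm it in enlarged crops.

```bash
python3 - <<'E'
import cv2,numpy as np
a=cv2.imread("pics/scene0.png");b=cv2.imread("pics/side0.png")
c=cv2.resize(a[170:290,150:320],None,fx=4.6,fy=4.6,interpolation=cv2.INTER_CUBIC);cv2.imwrite("pics/c1.png",c)
d=cv2.resize(b[165:300,210:320],None,fx=4.4,fy=4.4,interpolation=cv2.INTER_CUBIC);cv2.imwrite("pics/c2.png",d)
E
```

```text
(no output)
```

View pics/c1.png

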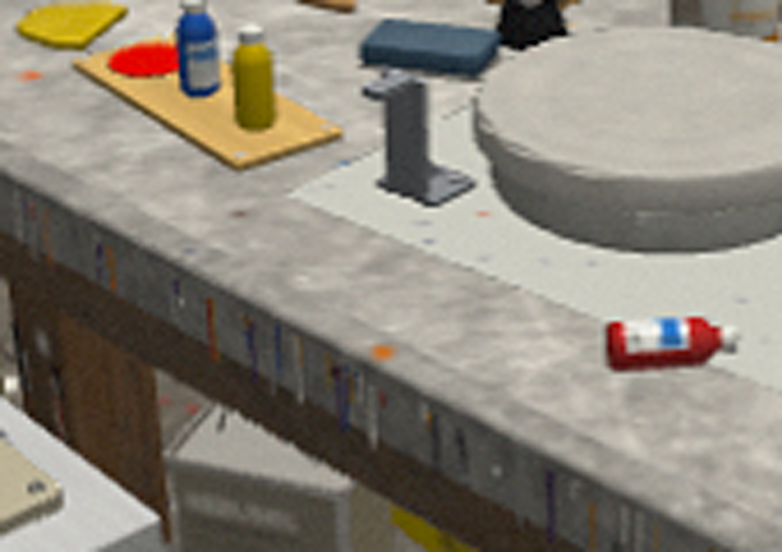

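View pics/c2.png

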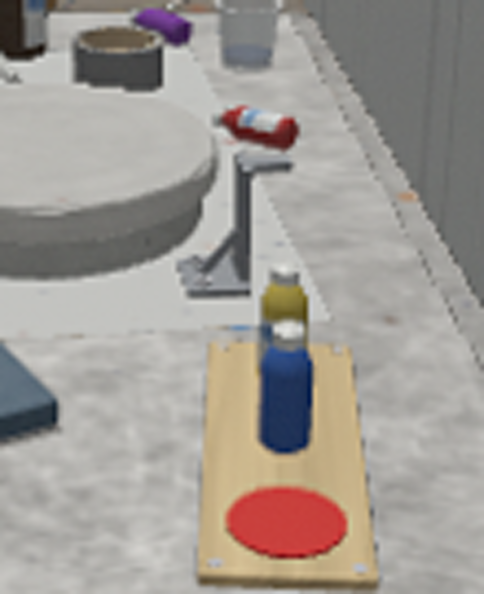

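The crops confirm it: a red body, white label and white cap lying right of the bracket. Now I'll measure positions.

```bash
cat > h.py <<'E'
import cv2,numpy as np
from bench import r
def ray(name,uv):
    c=r.calibration(name); p=cv2.undistortPoints(np.array([[uv]],float),c["K"],c["dist"])[0,0]
    R=np.array(c["R"]);t=np.array(c["t"]); return -R.T@t, R.T@np.array([p[0],p[1],1.])
def onz(name,uv,z):
    o,d=ray(name,uv); return o+d*(z-o[2])/d[2]
def tri(u1,u2):
    o1,d1=ray("scene",u1);o2,d2=ray("side",u2)
    A=np.stack([d1,-d2],1);s=np.linalg.lstsq(A,o2-o1,rcond=None)[0]
    a=o1+d1*s[0];b=o2+d2*s[1];return (a+b)/2,np.linalg.norm(a-b)
def proj(name,X):
    c=r.calibration(name);return cv2.projectPoints(np.array([X],float),cv2.Rodrigues(np.array(c["R"]))[0],np.array(c["t"]),c["K"],c["dist"])[0].ravel()
E
python3 - <<'E'
from h import *
np.set_printoptions(precision=4,suppress=True)
c1=lambda x,y:((x+.5)/4.6-.5+150,(y+.5)/4.6-.5+170)
c2=lambda x,y:((x+.5)/4.4-.5+210,(y+.5)/4.4-.5+165)
a=cv2.imread("pics/scene0.png");b=cv2.imread("pics/side0.png")
for n,im in(("scene",a),("side",b)):
    h=cv2.cvtColor(im,cv2.COLOR_BGR2HSV)
    m=(((h[...,0]<6)|(h[...,0]>172))&(h[...,1]>150)&(h[...,2]>60)).astype('uint8')
    k,l,st,ce=cv2.connectedComponentsWithStats(m)
    for i in range(1,k):
        if st[i,4]>25: print(n,st[i],ce[i], onz(n,ce[i],.015),onz(n,ce[i],.013))
print("base",onz("scene",c1(609,345),.015),onz("side",c2(297,132),.015))
print("cap",onz("scene",c1(738,338),.015),onz("side",c2(215,121),.015))
print("nose frontcorners scene: ",onz("scene",c1(363,87),.1),onz("scene",c1(386,97),.1))
print("side nose front",onz("side",c2(292,160),.1),onz("side",c2(285,167),.1),'joint',onz("side",c2(238,153),.1))
print("foot",onz("side",c2(188,290),.0),onz("side",c2(249,293),.0), onz("scene",c1(433,204),0),onz("scene",c1(473,185),.008),onz("scene",c1(380,186),0))
print("blue base",onz("side",c2(285,437),.01),onz("scene",c1(202,88),.01),"cap",onz("side",c2(289,327),.095),onz("scene",c1(196,2),.095))
print("yel base",onz("scene",c1(255,120),.01),"cap",onz("side",c2(285,268),.095),onz("scene",c1(252,32),.095))
print("board",[onz("side",c2(*p),.01) for p in((200,577),(377,577),(354,345),(210,345))],[onz("scene",c1(*p),.01) for p in((74,63),(240,160),(341,130))])
E
```

```text
scene [239  68  11   8  30] [243.6     71.6667] [2.4943 2.3008 0.015 ] [2.5028 2.3107 0.013 ]
scene [134 137  13   6  28] [139.2143 139.2857] [0.6771 1.0288 0.015 ] [0.6802 1.0349 0.013 ]
scene [174 180  15   7  83] [181.1566 182.6627] [0.5064 0.3826 0.015 ] [0.509  0.3868 0.013 ]
scene [435 202  11  20  81] [439.5802 208.6049] [ 1.0151 -0.4348  0.015 ] [ 1.0192 -0.4331  0.013 ]
scene [282 239  25  11 124] [293.9677 245.1048] [ 0.476  -0.2469  0.015 ] [ 0.4785 -0.2446  0.013 ]
scene [485 293  27  24 277] [499.2491 303.296 ] [ 0.6277 -0.8008  0.015 ] [ 0.6306 -0.8002  0.013 ]
side [261 190  16   8  50] [269.42 194.14] [ 0.4738 -0.2269  0.015 ] [ 0.4733 -0.2321  0.013 ]
side [262 276  27  16 338] [274.787 283.426] [0.5118 0.3985 0.015 ] [0.5115 0.3957 0.013 ]
base [ 0.453  -0.2207  0.015 ] [ 0.4425 -0.2219  0.015 ]
cap [ 0.5183 -0.2719  0.015 ] [ 0.5176 -0.2499  0.015 ]
nose frontcorners scene:  [0.4802 0.0532 0.1   ] [0.4806 0.0281 0.1   ]
side nose front [0.4788 0.0575 0.1   ] [0.4853 0.0713 0.1   ] joint [0.5184 0.0438 0.1   ]
foot [0.5554 0.0744 0.    ] [0.5093 0.0794 0.    ] [0.5233 0.0305 0.    ] [0.555  0.0214 0.008 ] [0.5144 0.081  0.    ]
blue base [0.5032 0.2991 0.01  ] [0.513  0.3089 0.01  ] cap [0.5057 0.3123 0.095 ] [0.5001 0.2888 0.095 ]
yel base [0.5061 0.2262 0.01  ] cap [0.5004 0.2315 0.095 ] [0.4937 0.2048 0.095 ]
board [array([0.5632, 0.4415, 0.01  ]), array([0.4662, 0.4431, 0.01  ]), array([0.4434, 0.1797, 0.01  ]), array([0.5443, 0.1791, 0.01  ])] [array([0.4651, 0.4309, 0.01  ]), array([0.4533, 0.1742, 0.01  ]), array([0.5434, 0.1633, 0.01  ])]
```

Emit:
send_rows([
  [0.9, -0.5, 0.3, 0, 0, 0, -1],
  [0.9, -0.5, 0.3, 0, 0, 0, -1],
  [0.9, -0.5, 0.3, 0, 0, 0, -1],
  [0.9, -0.5, 0.1, 0, 0, -0.5, -1],
  [0.9, -0.5, 0, 0, 0, -0.5, -1],
  [0.9, -0.5, 0, 0, 0, -0.5, -1],
  [0.9, -0.5, 0, 0, 0, -0.5, -1],
  [0.9, -0.5, 0, 0, 0, -0.5, -1],
  [0.9, -0.5, 0, 0, 0, -0.5, -1],
  [0.9, -0.5, 0, 0, 0, -0.3, -1],
])

```text
time: 0.98
ee_pos: [0.4238, 0.4501, 0.2501]
eef_rot: [0.263, 0.965, -0.002, -0.003]
ft_force: [0.6, 0.8, -0.6]
width: 0.0872
```

Emit:
send_rows([
  [0.1, -1, 0, 0, 0, 0, -1],
  [0.1, -1, 0, 0, 0, 0, -1],
  [0, -1, 0, 0, 0, 0, -1],
  [0, -1, 0, 0, 0, 0, -1],
  [0, -1, 0, 0, 0, 0, -1],
  [0, -1, 0, 0, 0, 0, -1],
  [0, -1, 0, 0, 0, 0, -1],
  [0, -1, 0, 0, 0, 0, -1],
  [0, -1, 0, 0, 0, 0, -1],
  [0, -1, 0, 0, 0, 0, -1],
])

```text
time: 1.82
ee_pos: [0.4331, 0.1346, 0.2446]
eef_rot: [0.267, 0.964, -0.005, -0.004]
ft_force: [0.2, 0.4, 0.6]
width: 0.0872
```

Emit:
send_rows([
  [0, -1, 0, 0, 0, 0, -1],
  [0, -1, 0, 0, 0, 0, -1],
  [0, -1, 0, 0, 0, 0, -1],
  [0.1, -1, 0, 0, 0, 0, -1],
  [0.1, -1, 0, 0, 0, 0, -1],
  [0.1, -1, 0, 0, 0, 0, -1],
  [0.1, -1, 0, 0, 0, 0, -1],
  [0.1, -1, 0, 0, 0, 0, -1],
  [0.1, -1, 0, 0, 0, 0, -1],
  [0.1, -1, 0, 0, 0, 0, -1],
])

```text
time: 2.65
ee_pos: [0.4501, -0.1811, 0.2443]
eef_rot: [0.267, 0.964, -0.003, -0.004]
ft_force: [0.6, 0.2, -0.5]
width: 0.0871
```

Emit:
send_rows([
  [0.1, -1, -0.3, 0, 0, 0, -1],
  [0.1, -1, -0.7, 0, 0, 0, -1],
  [0, -0.7, -0.5, 0, 0, 0, -1],
  [0, 0, 0, 0, 0, 0, -1],
])

```text
time: 2.98
ee_pos: [0.4551, -0.2724, 0.1991]
eef_rot: [0.269, 0.963, -0.004, -0.002]
ft_force: [-0.2, 0.7, -0.8]
width: 0.0869
```

```bash
python3 - <<'E'
from h import *
s=r.read_state();print(s['ee_pos'],s['eef_rot'],s['ft_force'])
np.savez("w1.npz",p=s['ee_pos'],q=s['eef_rot']);cv2.imwrite("pics/w1.png",r.camera("wrist"))
E
```

```text
[ 0.45510508 -0.27237719  0.19907889] [ 0.26903883  0.96311829 -0.00431248 -0.00163269] [-0.23305344  0.67150263 -0.79399251]
```

View pics/w1.png

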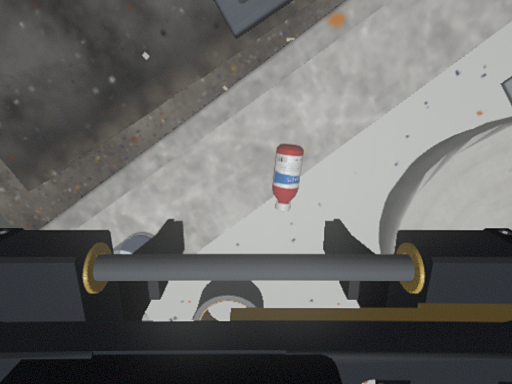

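Wrist view: the bottle has its base at about (289,147) and its cap end at (283,209). The tape roll and pot are lower left, clear of the bottle.

```bash
cat >> h.py <<'E'
from scipy.spatial.transform import Rotation as Ro
def wz(p,q,uv,z):
    c=r.calibration("wrist");u=cv2.undistortPoints(np.array([[uv]],float),c["K"],c["dist"])[0,0]
    M=np.array(c["mount"]);T=Ro.from_quat(q).as_matrix()
    o=T@M[:3,3]+p; d=T@M[:3,:3]@np.array([u[0],u[1],1]); return o+d*(z-o[2])/d[2]
def jaw(q):
    y=Ro.from_quat(q).as_matrix()[:,1]; return np.degrees(np.arctan2(y[1],y[0]))
E
python3 - <<'E'
from h import *
d=np.load("w1.npz");p,q=d['p'],d['q'];im=cv2.imread("pics/w1.png")
h=cv2.cvtColor(im,cv2.COLOR_BGR2HSV)[120:225,260:320]
m=((h[...,1]>90)&(h[...,2]>50)).astype('uint8')
# strongly red: body ends
red=((((h[...,0]<8)|(h[...,0]>170)))&(h[...,1]>110)).astype('uint8')
ys,xs=np.nonzero(red);print(xs.min()+260,xs.max()+260,ys.min()+120,ys.max()+120)
for y in range(ys.min(),ys.max()+1,6):
    g=np.nonzero(m[y]|red[y])[0]
    if len(g):print(y+120,g.min()+260,g.max()+260,(g.min()+g.max())/2+260)
B=wz(p,q,(289.5,147),.015);C=wz(p,q,(283,209),.015);print(B,C,np.linalg.norm(C-B),np.degrees(np.arctan2(*(C-B)[[1,0]])),jaw(q))
sc=cv2.resize(im[135:220,255:320],None,fx=6,fy=6,interpolation=cv2.INTER_CUBIC);cv2.imwrite("pics/w1c.png",sc)
E
```

```text
274 301 147 202
147 278 299 288.5
153 280 302 291.0
177 275 297 286.0
183 283 290 286.5
189 273 296 284.5
195 275 294 284.5
201 279 288 283.5
[ 0.4521949  -0.22245268  0.015     ] [ 0.51782533 -0.26866722  0.015     ] 0.08026914639665839 -35.15180222665166 58.78571741801375
```

View pics/w1c.png

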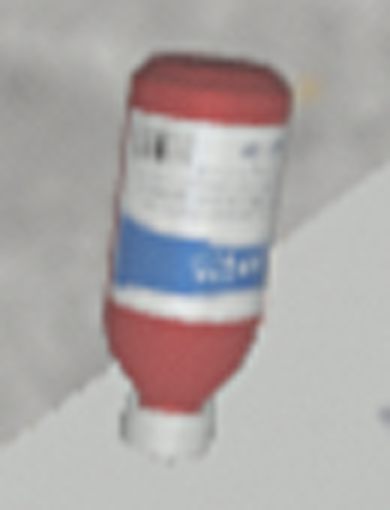

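Emit:
send_rows([
  [0.5, 0.45, -0.5, 0, 0, -0.5, -1],
  [0.5, 0.45, -0.5, 0, 0, -0.5, -1],
  [0, 0, -0.7, 0, 0, 0, -1],
  [0, 0, -0.6, 0, 0, 0, -1],
  [0, 0, -0.5, 0, 0, 0, -1],
  [0, 0, 0, 0, 0, 0, -1],
])

```text
time: 3.53
ee_pos: [0.4894, -0.2371, 0.1156]
eef_rot: [0.311, 0.95, -0.002, -0.0]
ft_force: [-0.2, 0.4, -0.5]
width: 0.087
```

```bash
python3 - <<'E'
from h import *
s=r.read_state();print(s['ee_pos'],s['eef_rot'],jaw(s['eef_rot']),Ro.from_quat(s['eef_rot']).as_matrix()[:,2])
np.savez("w2.npz",p=s['ee_pos'],q=s['eef_rot']);im=r.camera("wrist");cv2.imwrite("pics/w2.png",im)
cv2.imwrite("pics/s2.png",r.camera("scene"))
E
```

```text
[ 0.48940782 -0.23709285  0.11558832] [ 3.10884891e-01  9.50445655e-01 -1.89599415e-03 -2.18286667e-04] 53.77471750051859 [-0.00159381 -0.00346835 -0.99999272]
```

View pics/w2.png

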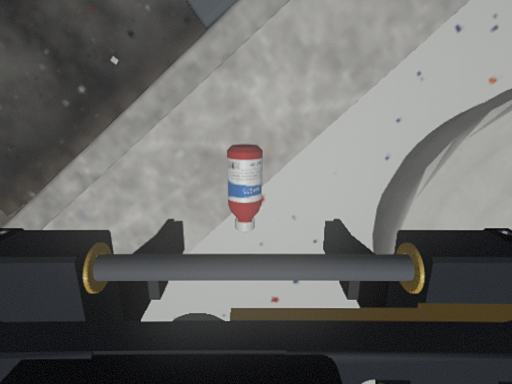

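The bottle is now aligned with the jaw frame: base at (245.5,146), cap end at (244.5,231).

```bash
python3 - <<'E'
from h import *
d=np.load("w2.npz");p,q=d['p'],d['q'];T=Ro.from_quat(q).as_matrix()
B=wz(p,q,(245.5,144.5),.004);C=wz(p,q,(244.5,231),.02)
print(B,C,np.linalg.norm((C-B)[:2]),np.degrees(np.arctan2(*(C-B)[[1,0]])))
u=(C-B);u[2]=0;u/=np.linalg.norm(u)
for G in (B+.042*u,C-.043*u): print(G,"delta",(G-p)[:2],"in tool",(T.T@(G-p))[:2])
E
```

```text
[ 0.45143876 -0.2203209   0.004     ] [ 0.51770448 -0.27027593  0.02      ] 0.0829858491211316 -37.011155164643114
[ 0.48497652 -0.24560366  0.004     ] delta [-0.0044313  -0.00851082] in tool [-0.00136957 -0.00906701]
[ 0.48336819 -0.2443912   0.02      ] delta [-0.00603963 -0.00729836] in tool [ 0.00063217 -0.00909923]
```

Emit:
send_rows([
  [-0.18, -0.27, -0.5, 0, 0, -0.15, -1],
  [0, 0, -0.8, 0, 0, 0, -1],
  [0, 0, -0.8, 0, 0, 0, -1],
  [0, 0, -0.6, 0, 0, 0, -1],
  [0, 0, -0.4, 0, 0, 0, -1],
  [0, 0, 0, 0, 0, 0, -1],
])

```text
time: 4.13
ee_pos: [0.492, -0.2461, 0.0321]
eef_rot: [0.316, 0.949, 0.0, 0.009]
ft_force: [0.1, 0.7, 0.2]
width: 0.0869
```

Emit:
send_rows([
  [-0.25, 0.02, -0.3, 0.07, 0.2, 0, -1],
  [0, 0, -0.3, 0, 0, 0, -1],
  [0, 0, 0, 0, 0, 0, -1],
])

```text
time: 4.38
ee_pos: [0.486, -0.2456, 0.016]
eef_rot: [0.316, 0.949, 0.001, 0.001]
ft_force: [-0.2, 1.0, 0.4]
width: 0.0872
```

Emit:
send_rows([
  [-0.06, 0, -0.3, 0, 0, 0, -1],
  [0, 0, -0.1, 0, 0, 0, -1],
  [0, 0, 0, 0, 0, 0, -1],
])

```text
time: 4.63
ee_pos: [0.485, -0.246, 0.0041]
eef_rot: [0.316, 0.949, 0.001, 0.002]
ft_force: [-0.6, -0.2, 0.3]
width: 0.0873
```

Emit:
send_rows([
  [0, 0, -0.05, 0, 0, 0, -0.3],
  [0, 0, 0, 0, 0, 0, 1],
  [0, 0, 0, 0, 0, 0, 1],
  [0, 0, 0, 0, 0, 0, 1],
  [0, 0, 0, 0, 0, 0, 1],
  [0, 0, 0, 0, 0, 0, 1],
  [0, 0, 0, 0, 0, 0, 1],
  [0, 0, 0, 0, 0, 0, 1],
], grip_force=25)

```text
time: 5.3
ee_pos: [0.4857, -0.2463, 0.0034]
eef_rot: [0.316, 0.949, 0.001, 0.003]
ft_force: [-0.8, 0.4, 0.5]
width: 0.0414
```

Emit:
send_rows([
  [0, 0, 0, 0, 0, 0, 1],
  [0, 0, 0, 0, 0, 0, 1],
  [0, 0, 0, 0, 0, 0, 1],
  [0, 0, 0, 0, 0, 0, 1],
  [0, 0, 0, 0, 0, 0, 1],
])

```text
time: 5.72
ee_pos: [0.4858, -0.2463, 0.0035]
eef_rot: [0.316, 0.949, 0.001, 0.003]
ft_force: [0.6, -0.4, -0.2]
width: 0.0298
```

Emit:
send_rows([
  [0, 0, 0.5, 0, 0, 0, 1],
  [0, 0, 0.8, 0, 0, 0, 1],
  [0, 0, 1, 0, 0, 0, 1],
  [-0.1, 0.5, 1, 0, 0, 0.5, 1],
  [-0.1, 0.8, 1, 0, 0, 0.8, 1],
  [-0.1, 0.8, 1, 0, 0, 0.8, 1],
  [-0.1, 0.8, 0.6, 0, 0, 0.8, 1],
  [-0.1, 0.8, 0.4, 0, 0, 0.8, 1],
  [-0.1, 0.8, 0.4, 0, 0, 0.8, 1],
  [-0.1, 0.8, 0.3, 0, 0, 0.8, 1],
])

```text
time: 6.55
ee_pos: [0.458, -0.0874, 0.2201]
eef_rot: [0.087, 0.996, -0.002, 0.001]
ft_force: [1.4, -0.0, -1.5]
width: 0.0293
```

Emit:
send_rows([
  [-0.1, 0.8, 0, 0, 0, 0.8, 1],
  [-0.1, 0.8, 0, 0, 0, 0.7, 1],
  [0, 0.7, 0, 0, 0, 0.6, 1],
  [0, 0.4, 0, 0, 0, 0.5, 1],
  [0, 0, 0, 0, 0, 0, 1],
  [0, 0, 0, 0, 0, 0, 1],
])

```text
time: 7.05
ee_pos: [0.4513, 0.0015, 0.2233]
eef_rot: [-0.037, 0.999, 0.0, 0.004]
ft_force: [1.0, 0.0, 0.3]
width: 0.0295
```

```bash
python3 - <<'E'
from h import *
s=r.read_state();print(s['ee_pos'],s['eef_rot'],jaw(s['eef_rot']),Ro.from_quat(s['eef_rot']).as_matrix()[:,2],s['width'])
np.savez("w3.npz",p=s['ee_pos'],q=s['eef_rot']);im=r.camera("wrist");cv2.imwrite("pics/w3.png",im)
cv2.imwrite("pics/s3.png",r.camera("scene"))
E
```

```text
[0.45129745 0.00148406 0.2232582 ] [-3.71696906e-02  9.99301378e-01  1.34678806e-04  3.89251173e-03] 94.26034200337108 [ 7.76957273e-03  5.58536346e-04 -9.99969660e-01] 0.029526167583429044
```

View pics/w3.png

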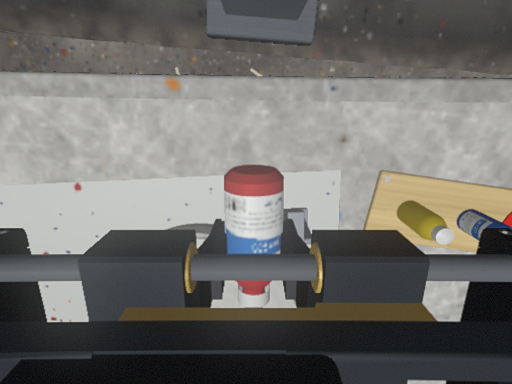

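View pics/s3.png

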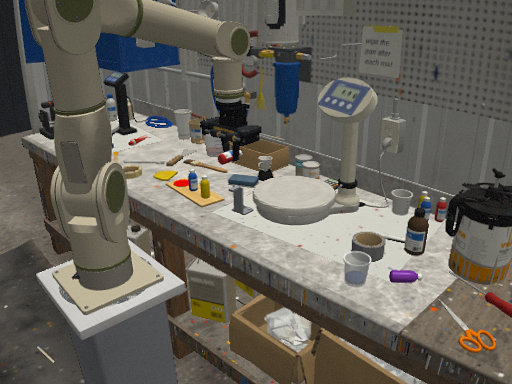

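Emit:
send_rows([
  [0.4, -0.8, 0.2, 0, 0, 0, 1],
  [0.3, -0.8, 0, 0, 0.05, 0, 1],
  [0, 0, 0, 0, 0, 0, 1],
  [0, 0, 0, 0, 0, 0, 1],
])

```text
time: 7.48
ee_pos: [0.4726, -0.054, 0.2291]
eef_rot: [-0.032, 1.0, -0.0, 0.001]
ft_force: [-1.0, 0.5, -1.3]
width: 0.0297
```

```bash
python3 - <<'E'
from h import *
s=r.read_state();print(s['ee_pos'],s['eef_rot'],jaw(s['eef_rot']),Ro.from_quat(s['eef_rot']).as_matrix()[:,2],s['width'])
np.savez("w4.npz",p=s['ee_pos'],q=s['eef_rot']);im=r.camera("wrist");cv2.imwrite("pics/w4.png",im)
cv2.imwrite("pics/w4c.png",cv2.resize(im[150:270,200:360],None,fx=5,fy=5,interpolation=cv2.INTER_CUBIC))
E
```

```text
[ 0.47259999 -0.05401428  0.22913174] [-3.15061889e-02  9.99502712e-01 -4.33501578e-04  1.22503605e-03] 93.61087844041107 [ 2.47616967e-03 -7.89379572e-04 -9.99996623e-01] 0.02970680105381141
```

View pics/w4c.png

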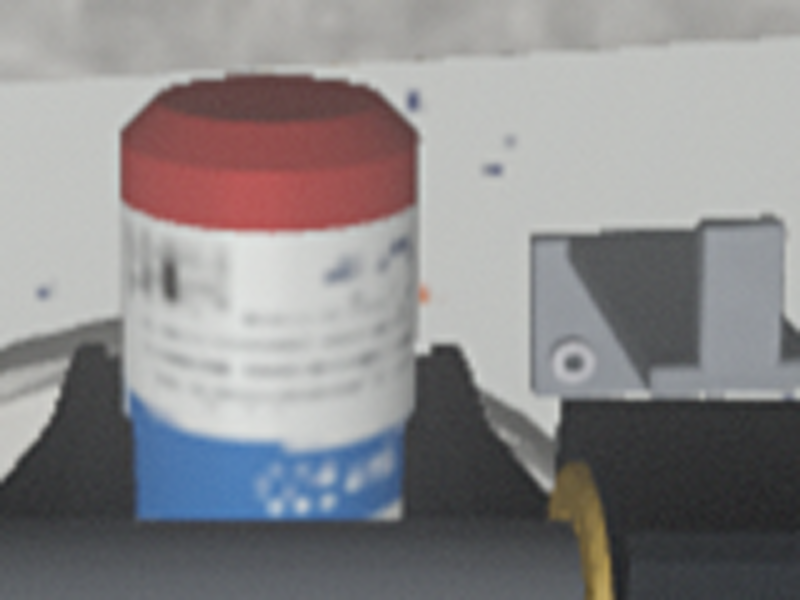

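```bash
python3 - <<'E'
from h import *
im=cv2.imread("pics/w4.png")
cv2.imwrite("pics/w4d.png",cv2.resize(im[185:235,300:365],None,fx=12,fy=12,interpolation=cv2.INTER_CUBIC))
d=np.load("w4.npz");p,q=d['p'],d['q']
f=lambda x,y:((x+.5)/5-.5+200,(y+.5)/5-.5+150)
for n,c,z in(("FL top",(702,230),.1),("FR top",(783,223),.1),("BL",(700,365),.1),("BR",(783,358),.1),("footFL",(532,236),.008),("footBL",(532,392),.008)):
    print(n,wz(p,q,f(*c),z))
E
```

```text
FL top [0.48263604 0.03847178 0.1       ]
FR top [0.4799721  0.05547728 0.1       ]
BL [0.51372147 0.04268276 0.1       ]
BR [0.51088422 0.06060765 0.1       ]
footFL [0.51513817 0.02193427 0.008     ]
footBL [0.56284145 0.02745358 0.008     ]
```

View pics/w4d.png

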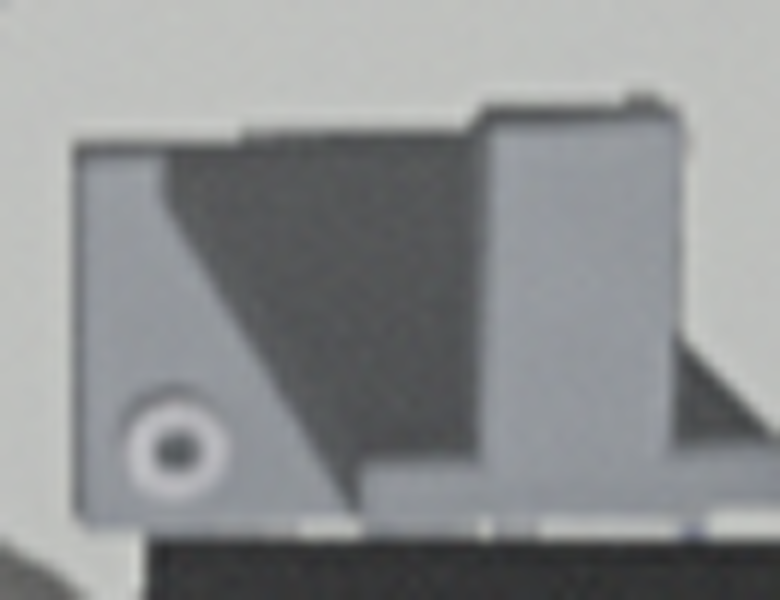

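```bash
python3 - <<'E'
from h import *
d=np.load("w4.npz");p,q=d['p'],d['q'];T=Ro.from_quat(q).as_matrix()
f=lambda x,y:((x+.5)/5-.5+200,(y+.5)/5-.5+150)
for c,z in(((268,73),.0115-.011),((268,73),.0115-.0155),((268,122),.0115+.011),((122,160),.0115),((416,160),.0115)): print((T.T@(wz(p,q,f(*c),p[2]+z)-p)))
u=np.array([np.cos(np.radians(7.5)),np.sin(np.radians(7.5))]);E=np.array([.481,.047])
for s,th in((33,0),(33,30),(33,60),(33,75),(33,90),(33,97)):
    t=np.radians(th);e=np.array([s*np.cos(t)+7*np.sin(t),s*np.sin(t)-7*np.cos(t)])/1000
    print(th,"TCP",E-u*e[0],.1-e[1]-.0115)
E
```

```text
[ 0.04484929 -0.00124939 -0.00060743]
[ 0.04394215 -0.00125174  0.00389479]
[ 0.04426137 -0.0012375  -0.02260609]
[ 0.03736251 -0.01724748 -0.01157424]
[ 0.0373781   0.01497714 -0.01160469]
0 TCP [0.44828232 0.04269264] 0.09550000000000002
30 TCP [0.4491956  0.04281287] 0.07806217782649108
60 TCP [0.45863084 0.04405504] 0.06342116167511354
75 TCP [0.46582841 0.04500262] 0.058436181048178396
90 TCP [0.47405989 0.04608632] 0.05550000000000001
97 TCP [0.4780989  0.04661806] 0.05489289159200035
```

Emit:
send_rows([
  [-0.2, 0.8, -0.3, 0, 0, 0.3, 1],
  [-0.3, 0.8, -0.5, 0, 0, 0.3, 1],
  [-0.2, 0.8, -0.7, 0, 0, 0.2, 1],
  [-0.1, 0.8, -0.7, 0, 0, 0, 1],
  [0, 0, -0.6, 0, 0, 0, 1],
  [0, 0, -0.2, 0, 0, 0, 1],
  [0, 0, 0, 0, 0, 0, 1],
  [0, 0, 0, 0, 0, 0, 1],
])

```text
time: 8.2
ee_pos: [0.4455, 0.0438, 0.1366]
eef_rot: [-0.064, 0.998, -0.0, 0.002]
ft_force: [-1.0, -0.8, 0.2]
width: 0.0295
```

```bash
cat > st.py <<'E'
from h import *
import sys
np.set_printoptions(precision=4,suppress=True)
s=r.read_state();print(s['time'],s['ee_pos'],jaw(s['eef_rot']),Ro.from_quat(s['eef_rot']).as_matrix()[:,2],s['width'],s['ft_force'])
for n in sys.argv[2:]:
    im=r.camera(n);cv2.imwrite(f"pics/{n}_{sys.argv[1]}.png",im)
    np.savez(f"{n}_{sys.argv[1]}.npz",p=s['ee_pos'],q=s['eef_rot'])
E
python3 st.py a scene side; python3 -c "
import cv2
a=cv2.imread('pics/scene_a.png');b=cv2.imread('pics/side_a.png')
cv2.imwrite('pics/ab.png',cv2.hconcat([cv2.resize(a[120:240,180:290],(400,436),interpolation=2),cv2.resize(b[110:240,210:320],(370,436),interpolation=2)]))"
```

```text
8.2 [0.4455 0.0438 0.1366] 97.29161550871513 [ 0.0044 -0.0005 -1.    ] 0.029509207977425046 [-1.0215 -0.7798  0.244 ]
```

View pics/ab.png

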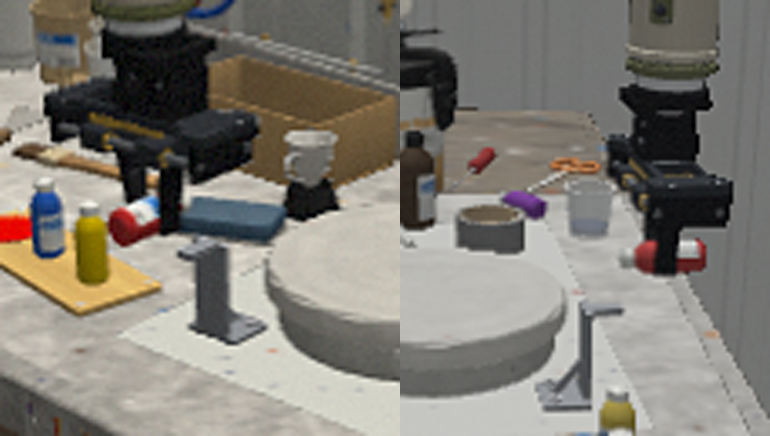

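The bottle is held level with its cap over the nose, seen at about (650,258) in the side half of the picture. I'll descend to just above contact.

Emit:
send_rows([
  [0.1, -0.03, -0.4, 0, 0.05, 0, 1],
  [0, 0, -0.4, 0, 0, 0, 1],
  [0, 0, -0.3, 0, 0, 0, 1],
  [0, 0, 0, 0, 0, 0, 1],
  [0, 0, 0, 0, 0, 0, 1],
])

```text
time: 8.72
ee_pos: [0.453, 0.0412, 0.1078]
eef_rot: [-0.061, 0.998, 0.001, 0.005]
ft_force: [0.3, 0.1, 0.0]
width: 0.0294
```

Emit:
send_rows([
  [-0.13, 0.05, -0.1, 0, 0.1, 0, 1],
  [0, 0, -0.1, 0, 0, 0, 1],
  [0, 0, 0, 0, 0, 0, 1],
  [0, 0, 0, 0, 0, 0, 1],
])

```text
time: 9.05
ee_pos: [0.4497, 0.0429, 0.1032]
eef_rot: [-0.061, 0.998, 0.002, 0.001]
ft_force: [0.1, 0.6, -0.3]
width: 0.0296
```

Now I'll follow the arc, starting downward.

Emit:
send_rows([
  [-0.03, 0, -0.12, 0, 0, 0, 1],
  [0, 0, -0.12, 0, 0, 0, 1],
  [0, 0, -0.12, 0, 0, 0, 1],
  [0, 0, -0.12, 0, 0, 0, 1],
  [0, 0, 0, 0, 0, 0, 1],
])

```text
time: 9.47
ee_pos: [0.4494, 0.0431, 0.0889]
eef_rot: [-0.061, 0.998, 0.003, 0.002]
ft_force: [-2.2, -0.2, 3.5]
width: 0.0293
```

Emit:
send_rows([
  [0, 0, -0.12, 0, 0, 0, 1],
  [0, 0, -0.12, 0, 0, 0, 1],
  [0.03, 0, -0.12, 0, 0, 0, 1],
  [0.05, 0, -0.1, 0, 0, 0, 1],
  [0, 0, 0, 0, 0, 0, 1],
])

```text
time: 9.88
ee_pos: [0.4525, 0.0436, 0.0754]
eef_rot: [-0.061, 0.998, 0.003, 0.002]
ft_force: [-2.0, 0.0, 5.2]
width: 0.0296
```

```bash
python3 st.py b side wrist; python3 -c "
import cv2
b=cv2.imread('pics/side_b.png');w=cv2.imread('pics/wrist_b.png')
cv2.imwrite('pics/ab2.png',cv2.hconcat([cv2.resize(b[140:240,220:320],(400,400),interpolation=2),cv2.resize(w[120:280,170:330],(400,400),interpolation=2)]))"
```

```text
9.8833 [0.4525 0.0436 0.0754] 96.96657348179727 [ 0.004   0.0071 -1.    ] 0.029615123353350054 [-2.0389  0.0483  5.1799]
```

View pics/ab2.png

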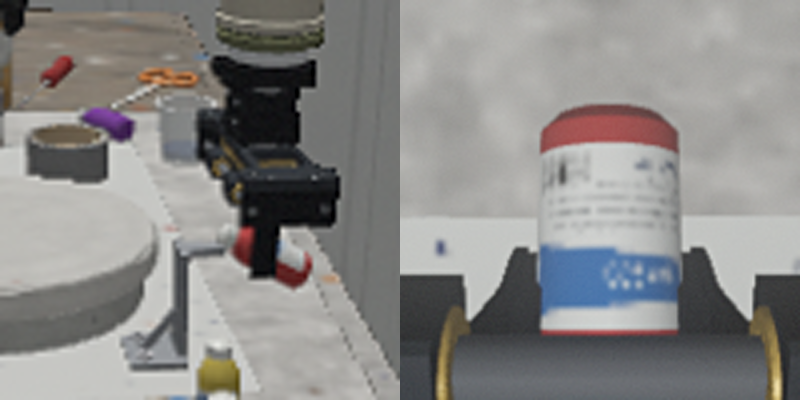

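The bottle is turning cap up, now tilted about 30–35°, with the neck on the nose edge. I'll continue.

Emit:
send_rows([
  [0.06, 0.01, -0.12, 0, 0, 0, 1],
  [0.08, 0.01, -0.12, 0, 0, 0, 1],
  [0.08, 0.01, -0.1, 0, 0, 0, 1],
  [0.1, 0.01, -0.1, 0, 0, 0, 1],
  [0, 0, 0, 0, 0, 0, 1],
])

```text
time: 10.4
ee_pos: [0.4616, 0.0448, 0.0621]
eef_rot: [-0.061, 0.998, 0.004, 0.001]
ft_force: [-1.6, -0.4, 3.8]
width: 0.0299
```

Emit:
send_rows([
  [0.12, 0.015, -0.06, 0, 0, 0, 1],
  [0.12, 0.015, -0.06, 0, 0, 0, 1],
  [0.12, 0.015, -0.04, 0, 0, 0, 1],
  [0, 0, 0, 0, 0, 0, 1],
])

```text
time: 10.73
ee_pos: [0.47, 0.0459, 0.0559]
eef_rot: [-0.061, 0.998, 0.004, -0.002]
ft_force: [-1.4, -0.6, 0.9]
width: 0.0296
```

```bash
python3 st.py c side wrist; python3 -c "
import cv2
b=cv2.imread('pics/side_c.png');w=cv2.imread('pics/wrist_c.png')
cv2.imwrite('pics/ab3.png',cv2.hconcat([cv2.resize(b[140:240,220:320],(400,400),interpolation=2),cv2.resize(w[120:280,170:330],(400,400),interpolation=2)]))"
```

```text
10.7333 [0.47   0.0459 0.0559] 96.95715785753768 [-0.0041  0.0077 -1.    ] 0.029570911275732643 [-1.4306 -0.6221  0.8684]
```

View pics/ab3.png

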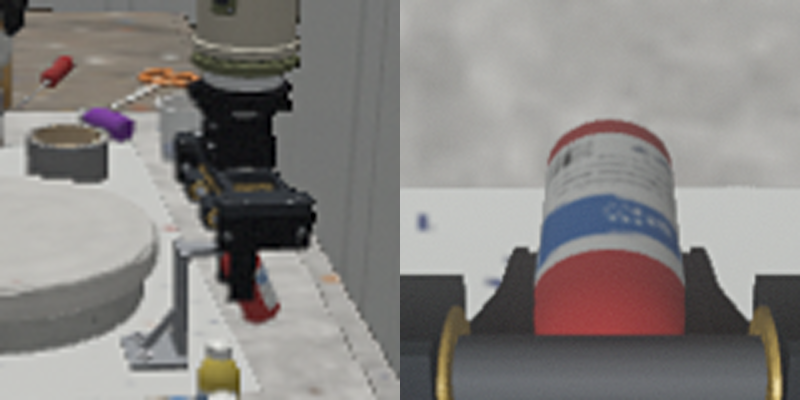

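Emit:
send_rows([
  [0.12, 0.015, -0.02, -0.09, -0.05, 0, 1],
  [0.12, 0.015, -0.01, 0, 0, 0, 1],
  [0.08, 0.01, 0, 0, 0, 0, 1],
  [0, 0, 0, 0, 0, 0, 1],
])

```text
time: 11.17
ee_pos: [0.4758, 0.0462, 0.0534]
eef_rot: [-0.06, 0.998, -0.001, -0.003]
ft_force: [-2.3, -0.7, 0.9]
width: 0.0293
```

```bash
python3 st.py d side wrist; python3 -c "
import cv2
b=cv2.imread('pics/side_d.png');w=cv2.imread('pics/wrist_d.png')
cv2.imwrite('pics/ab4.png',cv2.hconcat([cv2.resize(b[160:230,245:315],(400,400),interpolation=2),cv2.resize(w[120:280,170:330],(400,400),interpolation=2)]))"
```

```text
11.1667 [0.4758 0.0462 0.0534] 96.92205370310052 [-0.0068 -0.0025 -1.    ] 0.029260343650201463 [-2.2955 -0.6753  0.8875]
```

View pics/ab4.png

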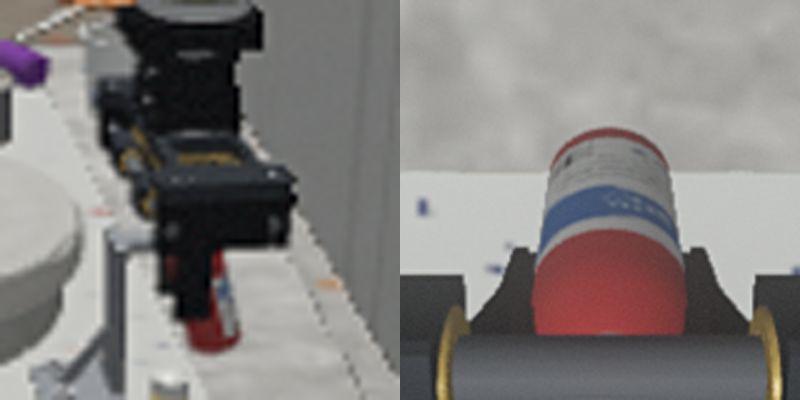

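Emit:
send_rows([
  [0.12, 0.015, 0.02, 0.03, -0.08, 0, 1],
  [0.12, 0.015, 0, 0, 0, 0, 1],
  [0.08, 0.01, 0, 0, 0, 0, 1],
  [0, 0, 0, 0, 0, 0, 1],
])

```text
time: 11.6
ee_pos: [0.4817, 0.0469, 0.0522]
eef_rot: [-0.06, 0.998, -0.0, -0.003]
ft_force: [-2.2, -0.8, 0.9]
width: 0.03
```

```bash
python3 st.py e side wrist; python3 -c "
import cv2
b=cv2.imread('pics/side_e.png');w=cv2.imread('pics/wrist_e.png')
cv2.imwrite('pics/ab5.png',cv2.hconcat([cv2.resize(b[160:230,245:315],(400,400),interpolation=2),cv2.resize(w[120:280,170:330],(400,400),interpolation=2)]))"
```

```text
11.6 [0.4817 0.0469 0.0522] 96.91986299340057 [-0.0063 -0.0005 -1.    ] 0.029959865389156074 [-2.1767 -0.7784  0.9057]
```

View pics/ab5.png

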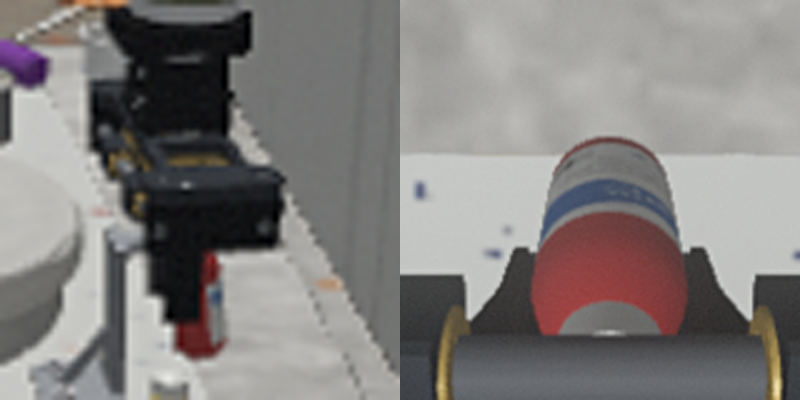

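```bash
cat >> h.py <<'E'
def wproj(p,q,X):
    c=r.calibration("wrist");M=np.array(c["mount"]);T=Ro.from_quat(q).as_matrix()
    t=T.T@(np.asarray(X)-p);k=M[:3,:3].T@(t-M[:3,3]);return cv2.projectPoints(k[None],np.zeros(3),np.zeros(3),c["K"],c["dist"])[0].ravel()
def baserows(p,q,L=.044,h=.0115,rad=.0152):
    T=Ro.from_quat(q).as_matrix();fx=-T[:,0];up=-T[:,2]
    for th in range(60,106,5):
        t=np.radians(th);a=fx*np.cos(t)+up*np.sin(t);n=-fx*np.sin(t)+up*np.cos(t) # n: robot/up side
        P=p+up*h;print(th,"rim",wproj(p,q,P-a*(L-.004)+n*rad).round(1),wproj(p,q,P-a*L+n*(rad-.004)).round(1),"shoulder",wproj(p,q,P+a*(.061-L-.012)+n*rad).round(1),"cap",wproj(p,q,P+a*(.085-L)+n*.007).round(1))
E
python3 - <<'E'
from h import *
for k in "ce":
    d=np.load(f"wrist_{k}.npz");print(k);baserows(d['p'],d['q'])
E
```

```text
c
60 rim [255.1 177.2] [255.1 177.4] shoulder [255.5 235.7] cap [255.8 310.4]
65 rim [255.1 179.9] [255.  180.7] shoulder [255.5 233.2] cap [255.8 305.7]
70 rim [255.1 182.8] [255.  184.2] shoulder [255.5 230.8] cap [255.8 300.3]
75 rim [255.  186.1] [255.  188.1] shoulder [255.5 228.6] cap [255.9 294.2]
80 rim [255.  189.7] [255.  192.2] shoulder [255.4 226.5] cap [255.9 287.5]
85 rim [255.  193.5] [255.  196.5] shoulder [255.4 224.5] cap [255.9 280.2]
90 rim [255.  197.5] [254.9 201. ] shoulder [255.4 222.7] cap [255.9 272.4]
95 rim [255.  201.7] [254.9 205.7] shoulder [255.4 221.2] cap [255.9 264.3]
100 rim [254.9 206.1] [254.9 210.6] shoulder [255.4 219.8] cap [255.9 256. ]
105 rim [254.9 210.7] [254.9 215.5] shoulder [255.4 218.6] cap [255.9 247.6]
e
60 rim [255.1 177.2] [255.1 177.4] shoulder [255.5 235.7] cap [255.8 310.4]
65 rim [255.1 179.9] [255.  180.7] shoulder [255.5 233.2] cap [255.8 305.7]
70 rim [255.1 182.8] [255.  184.2] shoulder [255.5 230.8] cap [255.8 300.3]
75 rim [255.  186.1] [255.  188.1] shoulder [255.5 228.6] cap [255.9 294.2]
80 rim [255.  189.7] [255.  192.2] shoulder [255.4 226.5] cap [255.9 287.5]
85 rim [255.  193.5] [255.  196.5] shoulder [255.4 224.5] cap [255.9 280.2]
90 rim [255.  197.5] [254.9 201. ] shoulder [255.4 222.7] cap [255.9 272.4]
95 rim [255.  201.7] [254.9 205.7] shoulder [255.4 221.2] cap [255.9 264.3]
100 rim [254.9 206.1] [254.9 210.6] shoulder [255.4 219.8] cap [255.9 256. ]
105 rim [254.9 210.7] [254.9 215.5] shoulder [255.4 218.6] cap [255.9 247.6]
```

```bash
python3 - <<'E'
from h import *
d=np.load("wrist_e.npz");p,q=d['p'],d['q'];T=Ro.from_quat(q).as_matrix();fx=-T[:,0];up=-T[:,2]
for th in range(50,101,10):
    t=np.radians(th);a=fx*np.cos(t)+up*np.sin(t);n=-fx*np.sin(t)+up*np.cos(t);P=p+up*.0115
    print(th,"rim",wproj(p,q,P-a*.042+n*.0152).round(1),"neckroot",wproj(p,q,P+a*.017+n*.007).round(1),"label/red",wproj(p,q,P+a*.002+n*.0152).round(1),"SIDE base",proj("side",P-a*.044).round(1),"edge lo/hi",proj("side",P-a*.04+n*.0152).round(1),proj("side",P-a*.01+n*.0152).round(1))
im=cv2.imread("pics/wrist_e.png");cv2.imwrite("pics/we.png",cv2.resize(im[160:280,205:305],None,fx=5,fy=5,interpolation=cv2.INTER_CUBIC))
E
```

```text
50 rim [255.2 170.5] neckroot [255.5 268.3] label/red [255.5 235.7] SIDE base [282.1 218.5] edge lo/hi [284.9 214.9] [279.6 208.9]
60 rim [255.1 175.1] neckroot [255.5 263.8] label/red [255.5 231.1] SIDE base [280.2 219.7] edge lo/hi [283.6 216.6] [279.6 209.8]
70 rim [255.1 181.1] neckroot [255.5 258.5] label/red [255.4 226.9] SIDE base [278.2 220.7] edge lo/hi [282.  218.1] [279.4 210.7]
80 rim [255.  188.4] neckroot [255.5 252.6] label/red [255.4 223.4] SIDE base [276.1 221.4] edge lo/hi [280.2 219.4] [279.1 211.5]
90 rim [255.  196.6] neckroot [255.5 246.4] label/red [255.4 220.6] SIDE base [273.9 221.7] edge lo/hi [278.3 220.3] [278.6 212.3]
100 rim [254.9 205.6] neckroot [255.5 240.2] label/red [255.3 218.6] SIDE base [271.7 221.6] edge lo/hi [276.2 221. ] [278. 213.]
```

View pics/we.png

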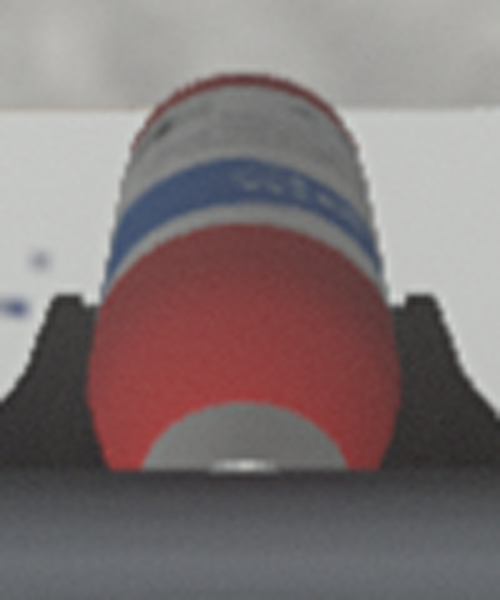

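```bash
cat > fit.py <<'E'
from h import *
from scipy.optimize import least_squares
def fit(p,q,rim,lab,cap,side=None):
    T=Ro.from_quat(q).as_matrix();fx=-T[:,0];up=-T[:,2]
    def f(x,full=False):
        th,d,h=x;a=fx*np.cos(th)+up*np.sin(th);n=-fx*np.sin(th)+up*np.cos(th)
        B=p+up*h+fx*d-a*.044
        pr=[wproj(p,q,B+a*.003+n*.0152)[1]-rim,wproj(p,q,B+a*.046+n*.0155)[1]-lab,wproj(p,q,B+a*.071+n*.007)[1]-cap]
        pr.append((h-.0115)*1000)
        if side is not None: pr+=list((proj("side",B)-side)*2)
        return np.array(pr)
    s=least_squares(f,[1.4,0,.0115],x_scale=[.1,.01,.01]);print("theta",np.degrees(s.x[0]),"d,h mm",s.x[1:]*1000,"res",s.fun)
    return s.x
E
python3 - <<'E'
from fit import *
d=np.load("wrist_e.npz");p,q=d['p'],d['q']
fit(p,q,175,204.2,240);fit(p,q,175,204.2,240,np.array([280,221.3]))
print(proj("side",p),proj("side",[.481,.047,.1]))
E
```

```text
theta 83.45618978836178 d,h mm [-11.40817326  11.26951652] res [ 0.70823301 -1.79738044  1.10632051 -0.23048348]
theta 82.75627798738833 d,h mm [-11.75616225  11.52934677] res [-0.2869185  -2.05290171  1.37965578  0.02934677 -2.34648246 -0.04517407]
[274.200043   212.93082881] [274.99303589 199.78996609]
```

```bash
python3 - <<'E'
from fit import *
for k,a in(("b",(120+105*.4,120+332*.4,300)),("c",(168,220,270)),("d",(171,212,253))):
    d=np.load(f"wrist_{k}.npz");print(k);fit(d['p'],d['q'],*a)
d=np.load("w4.npz");fit(d['p'],d['q'],164.6,254,300)
E
```

```text
b
theta 22.533912330565535 d,h mm [-2.18994427 16.11340496] res [ 5.58597189 -2.59785785 -3.57974166  4.61340496]
c
theta 61.69672632046265 d,h mm [-5.94240825 11.44806008] res [ 0.04753117 -0.21892961  0.17216915 -0.05193992]
d
theta 74.01374818432299 d,h mm [-8.86512412 11.1153537 ] res [ 0.78606824 -2.35754674  1.58584468 -0.3846463 ]
theta 22.118184548351763 d,h mm [-1.10714953 15.3119653 ] res [ 4.76833773 -2.44908661 -2.81442656  3.8119653 ]
```

The bottle is at about 83° but has crept 8–11 mm along the pads toward the robot. Pushing further would creep it off the pads, so I'll back away and remove the small remainder by tilting the tool.

Emit:
send_rows([
  [-0.2, -0.03, 0, 0, 0, 0, 1],
  [-0.4, -0.05, 0, 0, 0, 0, 1],
  [-0.3, -0.04, 0, 0, 0, 0, 1],
  [0, 0, 0, 0, 0, 0, 1],
  [0, 0, 0, 0, 0, 0, 1],
])

```text
time: 12.12
ee_pos: [0.4548, 0.0433, 0.0529]
eef_rot: [-0.06, 0.998, 0.0, 0.0]
ft_force: [0.6, 0.2, -0.6]
width: 0.0288
```

```bash
python3 st.py f scene side wrist; python3 -c "
import cv2
b=cv2.imread('pics/side_f.png');w=cv2.imread('pics/wrist_f.png');a=cv2.imread('pics/scene_f.png')
cv2.imwrite('pics/ab6.png',cv2.hconcat([cv2.resize(a[150:220,180:250],(380,380),interpolation=2),cv2.resize(b[160:230,245:315],(380,380),interpolation=2)]))
cv2.imwrite('pics/wf.png',cv2.resize(w[160:280,205:305],None,fx=5,fy=5,interpolation=2))"
```

```text
12.1167 [0.4548 0.0433 0.0529] 96.92153379822854 [-0.      0.0004 -1.    ] 0.02881798697691119 [ 0.5915  0.2152 -0.5742]
```

View pics/ab6.png

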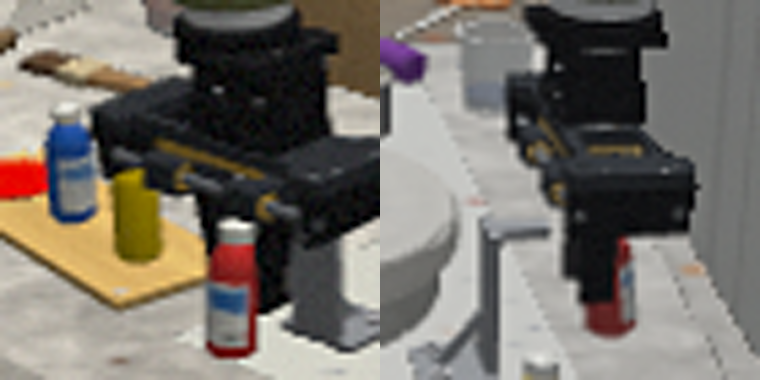

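View pics/wf.png

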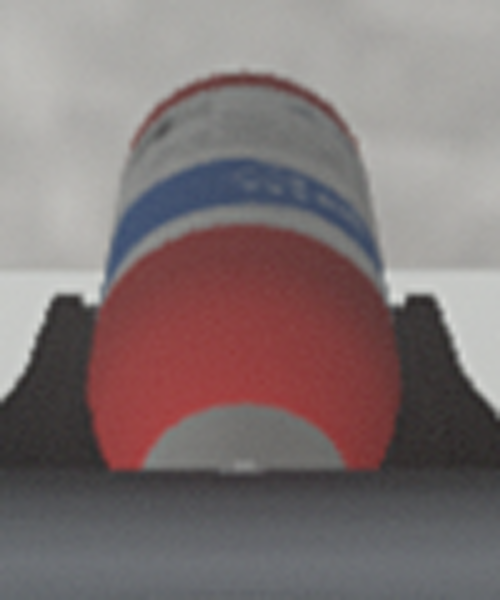

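```bash
python3 - <<'E'
from fit import *
im=cv2.imread("pics/scene_f.png")
cv2.imwrite("pics/sf.png",cv2.resize(im[180:225,205:245],None,fx=13,fy=13,interpolation=cv2.INTER_CUBIC))
d=np.load("wrist_f.npz");p,q=d['p'],d['q']
fit(p,q,174.8,204.2,240.2)
T=Ro.from_quat(q).as_matrix();fx=-T[:,0];up=-T[:,2]
for dd in(-.008,-.011):
  for th in(78,83,88,93):
    t=np.radians(th);a=fx*np.cos(t)+up*np.sin(t);P=p+up*.0115+fx*dd
    print(dd,th,"base",proj("scene",P-a*.044).round(1),"cap",proj("scene",P+a*.041).round(1),"side base",proj("side",P-a*.044).round(1))
E
```

```text
theta 83.23390400782901 d,h mm [-11.42469783  11.27208351] res [ 0.69474725 -1.76820545  1.09024405 -0.22791649]
-0.008 78 base [221.7 215.2] cap [224.4 190.2] side base [286.4 220.5]
-0.008 83 base [222.5 215. ] cap [223.6 190.4] side base [285.4 220.8]
-0.008 88 base [223.4 214.6] cap [222.9 190.7] side base [284.3 220.9]
-0.008 93 base [224.2 214.2] cap [222.1 191. ] side base [283.2 220.9]
-0.011 78 base [221.1 215.5] cap [223.8 190.5] side base [287.3 220.5]
-0.011 83 base [221.9 215.3] cap [223.  190.7] side base [286.2 220.7]
-0.011 88 base [222.7 214.9] cap [222.2 191. ] side base [285.1 220.9]
-0.011 93 base [223.5 214.5] cap [221.4 191.3] side base [284.  220.9]
```

View pics/sf.png

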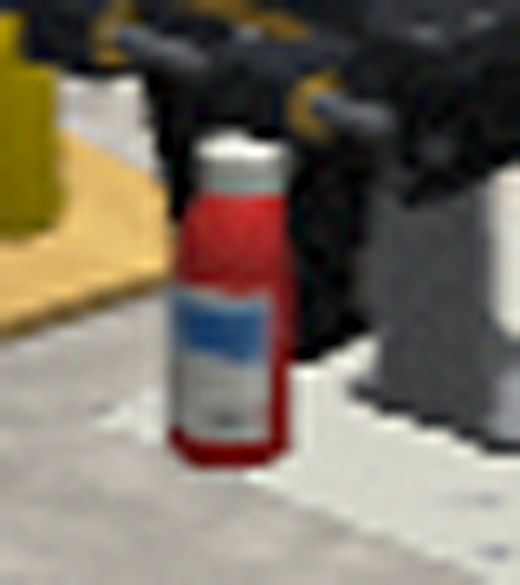

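The scene crop shows the bottle at about 83° with cap up, its base at (222,215) and its cap at (223,191). This agrees with the wrist fit and it stays put. I'll lift and tilt out the last 7°.

Emit:
send_rows([
  [-0.2, 0, 0.3, 0, 0, 0, 1],
  [-0.1, 0, 0.5, 0.06, -0.47, 0, 1],
  [0, 0, 0.8, 0.06, -0.47, 0, 1],
  [0, 0, 0.9, 0.06, -0.47, 0, 1],
  [0, 0, 0.9, 0, 0, 0, 1],
  [0, 0, 0.9, 0, 0, 0, 1],
  [0, 0, 0.5, 0, 0, 0, 1],
  [0, 0, 0, 0, 0, 0, 1],
  [0, 0, 0, 0, 0, 0, 1],
])

```text
time: 13.02
ee_pos: [0.4476, 0.0423, 0.2037]
eef_rot: [-0.059, 0.996, 0.003, 0.066]
ft_force: [-0.5, -0.2, -0.3]
width: 0.0297
```

```bash
python3 st.py g scene wrist; python3 -c "
import cv2
w=cv2.imread('pics/wrist_g.png');a=cv2.imread('pics/scene_g.png')
cv2.imwrite('pics/ab7.png',cv2.hconcat([cv2.resize(a[120:200,180:260],(390,390),interpolation=2),cv2.resize(w[130:280,180:330],(390,390),interpolation=2)]))"
```

```text
13.0167 [0.4476 0.0423 0.2037] 96.8055213199279 [ 0.1306  0.0141 -0.9913] 0.029741620511754826 [-0.4706 -0.1501 -0.3015]
```

View pics/ab7.png

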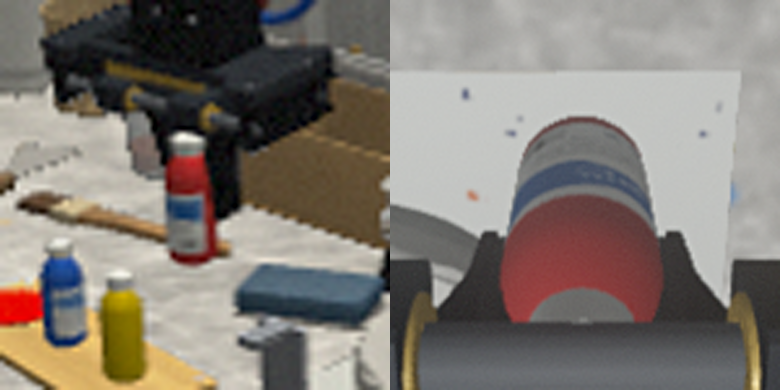

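Upright now: its lean in the image matches the standing yellow bottle's. I'll carry it toward the pad.

Emit:
send_rows([
  [0.1, 0.4, 0, 0, 0, 0, 1],
  [0.15, 0.7, 0, 0, 0, 0, 1],
  [0.2, 0.9, 0, 0, 0, 0, 1],
  [0.2, 0.9, 0, 0, 0, 0, 1],
  [0.2, 0.9, 0, 0, 0, 0, 1],
  [0.2, 0.9, 0, 0, 0, 0, 1],
  [0.2, 0.9, 0, 0, 0, 0, 1],
  [0.2, 0.9, 0, 0, 0, 0, 1],
  [0.2, 0.9, 0, 0, 0, 0, 1],
  [0.2, 0.9, 0, 0, 0, 0, 1],
])

```text
time: 13.95
ee_pos: [0.4984, 0.3023, 0.187]
eef_rot: [-0.056, 0.997, -0.001, 0.055]
ft_force: [-0.1, -0.3, -0.6]
width: 0.0294
```

Emit:
send_rows([
  [0.2, 0.9, 0, 0, 0, 0, 1],
  [0.2, 0.7, 0, 0, 0, 0, 1],
  [0, 0.3, 0, 0, 0, 0, 1],
  [0, 0, 0, 0, 0, 0, 1],
  [0, 0, 0, 0, 0, 0, 1],
])

```text
time: 14.37
ee_pos: [0.5052, 0.3708, 0.1755]
eef_rot: [-0.061, 0.997, -0.005, 0.05]
ft_force: [0.6, -0.7, -1.3]
width: 0.0295
```

```bash
python3 st.py h scene side wrist; python3 -c "
import cv2
w=cv2.imread('pics/side_h.png');a=cv2.imread('pics/scene_h.png')
cv2.imwrite('pics/ab8.png',cv2.hconcat([cv2.resize(a[100:220,140:240],(360,432),interpolation=2),cv2.resize(w[170:300,210:330],(399,432),interpolation=2)]))"
```

```text
14.3667 [0.5052 0.3708 0.1755] 96.91098179972626 [ 0.0998 -0.0035 -0.995 ] 0.029487865547536445 [ 0.5604 -0.7338 -1.331 ]
```

View pics/ab8.png

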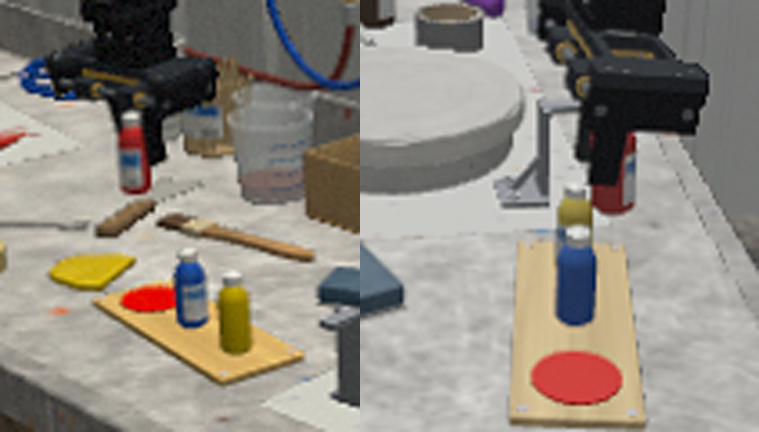

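View pics/wrist_h.png

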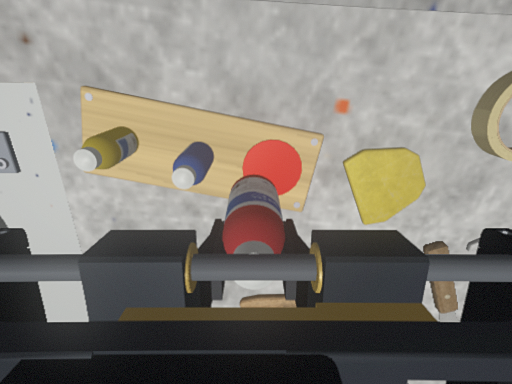

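```bash
python3 - <<'E'
from fit import *
np.set_printoptions(precision=4,suppress=True)
d=np.load("wrist_h.npz");p,q=d['p'],d['q']
im=cv2.imread("pics/wrist_h.png");h=cv2.cvtColor(im,cv2.COLOR_BGR2HSV)
m=(((h[...,0]<5)|(h[...,0]>175))&(h[...,1]>170)&(h[...,2]>140)).astype('uint8')
m[:, :230]=0;m[:130]=0;m[200:]=0;m[:,310:]=0
ys,xs=np.nonzero(m);print(xs.min(),xs.max(),ys.min(),ys.max())
# circle fit on plane z=.013 from contour points away from bottle
cn=max(cv2.findContours(m,cv2.RETR_EXTERNAL,cv2.CHAIN_APPROX_NONE)[0],key=cv2.contourArea)[:,0]
P=np.array([wz(p,q,c.astype(float),.013)[:2] for c in cn if (c[1]<172 or c[0]>284)])
A=np.c_[2*P,np.ones(len(P))];s=np.linalg.lstsq(A,(P**2).sum(1),rcond=None)[0];print("pad",s[:2],"rad",np.sqrt(s[2]+s[0]**2+s[1]**2))
print("side pad",onz("side",(274.787,283.426),.013))
for n,c in(("yel",(122,140)),("blue",(197,155))):pass
x=fit(p,q,175,204.2,240)
T=Ro.from_quat(q).as_matrix();fx=-T[:,0];up=-T[:,2]
for th,dd in((x[0],x[1]),(np.radians(83),-.008)):
    a=fx*np.cos(th)+up*np.sin(th);B=p+up*.0115+fx*dd-a*.044;print("axis",a,"base",B,B-p)
for X,nm in((B,'B'),(B+a*.085,'C')):print(nm,proj("scene",X),proj("side",X))
E
```

```text
244 300 142 194
pad [0.514  0.4005] rad 0.0232034851730993
side pad [0.5115 0.3957 0.013 ]
theta 83.45179097226094 d,h mm [-11.3591  11.2698] res [ 0.7075 -1.7957  1.1054 -0.2302]
axis [0.0135 0.0173 0.9998] base [0.4923 0.3687 0.1419] [-0.013  -0.0021 -0.0337]
axis [0.0213 0.0182 0.9996] base [0.4952 0.3691 0.1422] [-0.01   -0.0017 -0.0333]
B [178.0448 153.1915] [282.6271 232.7768]
C [176.448  131.1911] [283.7419 200.8891]
```

```bash
python3 - <<'E'
from fit import *
np.set_printoptions(precision=4,suppress=True)
d=np.load("wrist_h.npz");p,q=d['p'],d['q']
for c in((243,168),(302,168),(272,139),(272,168),(297,188),(83,87),(322,134),(301,210)):print(c,wz(p,q,np.array(c,float),.013))
im=cv2.imread("pics/wrist_h.png");cv2.imwrite("pics/wh.png",cv2.resize(im[125:215,225:335],None,fx=7,fy=6.6,interpolation=2))
E
```

```text
(243, 168) [0.5157 0.3562 0.013 ]
(302, 168) [0.5071 0.4242 0.013 ]
(272, 139) [0.4779 0.3848 0.013 ]
(272, 168) [0.5115 0.3897 0.013 ]
(297, 188) [0.5325 0.4229 0.013 ]
(83, 87) [0.4484 0.18   0.013 ]
(322, 134) [0.4656 0.4388 0.013 ]
(301, 210) [0.5606 0.433  0.013 ]
```

View pics/wh.png

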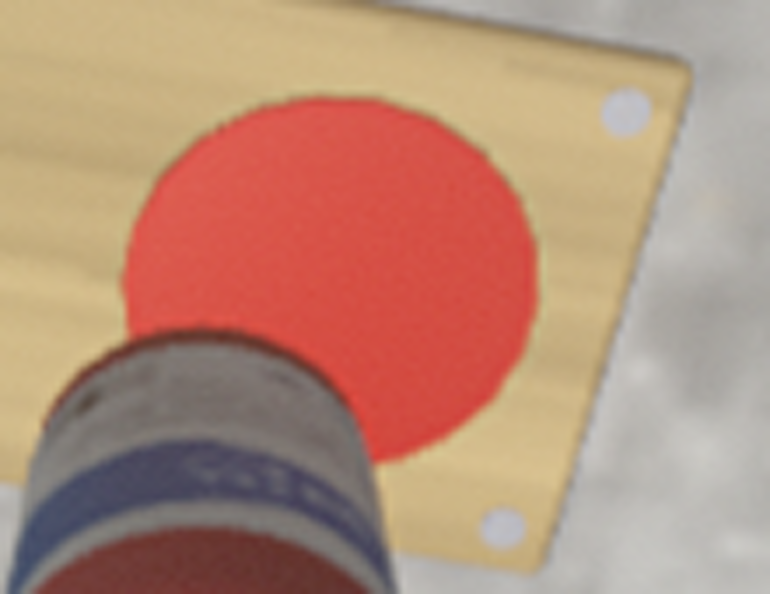

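Emit:
send_rows([
  [0.35, 0.4, 0, 0.1, -0.1, 0, 1],
  [0.25, 0.35, 0, 0.1, -0.1, 0, 1],
  [0, 0, -0.3, 0, 0, 0, 1],
  [0, 0, -0.5, 0, 0, 0, 1],
  [0, 0, -0.5, 0, 0, 0, 1],
  [0, 0, 0, 0, 0, 0, 1],
  [0, 0, 0, 0, 0, 0, 1],
])

```text
time: 15.1
ee_pos: [0.5266, 0.3862, 0.1381]
eef_rot: [-0.055, 0.997, 0.005, 0.061]
ft_force: [-0.1, -0.1, -0.4]
width: 0.0296
```

```bash
python3 st.py i scene side
```

```text
15.1 [0.5266 0.3862 0.1381] 96.29756211844398 [ 0.1218  0.0164 -0.9924] 0.02963269174854159 [-0.0952 -0.078  -0.354 ]
```

Emit:
send_rows([
  [-0.16, 0.2, -0.3, 0, 0, 0, 1],
  [0, 0, -0.5, 0, 0, 0, 1],
  [0, 0, -0.6, 0, 0, 0, 1],
  [0, 0, -0.6, 0, 0, 0, 1],
  [0, 0, -0.4, 0, 0, 0, 1],
  [0, 0, 0, 0, 0, 0, 1],
  [0, 0, 0, 0, 0, 0, 1],
])

```text
time: 15.78
ee_pos: [0.5211, 0.3969, 0.067]
eef_rot: [-0.055, 0.996, 0.008, 0.064]
ft_force: [-0.2, 0.0, -0.0]
width: 0.0295
```

```bash
python3 st.py j scene side wrist; python3 -c "
import cv2
w=cv2.imread('pics/side_j.png');a=cv2.imread('pics/scene_j.png')
cv2.imwrite('pics/ab9.png',cv2.hconcat([cv2.resize(a[140:220,150:220],(378,432),interpolation=2),cv2.resize(w[200:310,220:320],(393,432),interpolation=2)]))"
```

```text
15.7833 [0.5211 0.3969 0.067 ] 96.38228720225119 [ 0.1268  0.0237 -0.9916] 0.029487761554653255 [-0.1941  0.0017 -0.0064]
```

View pics/ab9.png

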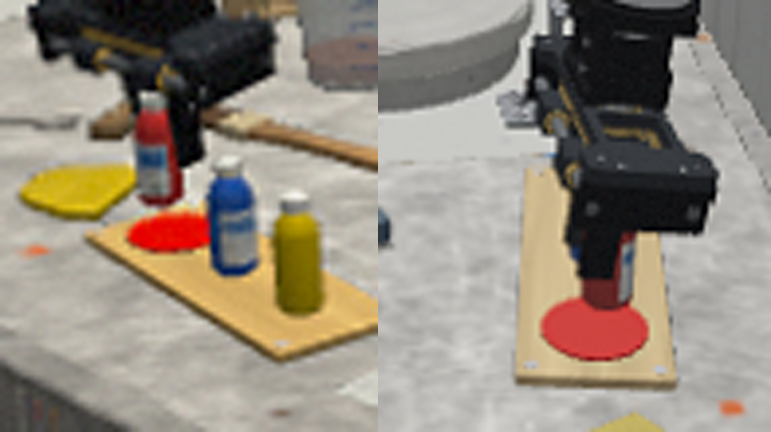

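View pics/wrist_j.png

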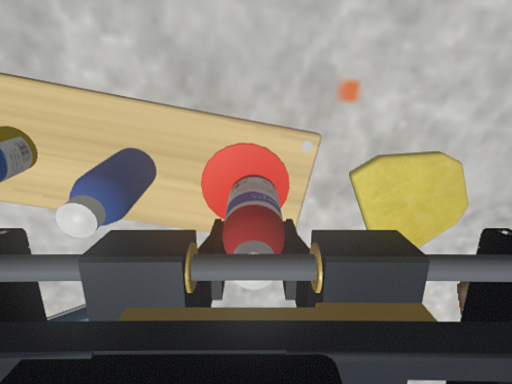

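Emit:
send_rows([
  [0, -0.15, -0.2, -0.1, 0, 0, 1],
  [0, 0, -0.2, 0, 0, 0, 1],
  [0, 0, -0.1, 0, 0, 0, 1],
  [0, 0, 0, 0, 0, 0, 1],
  [0, 0, 0, 0, 0, 0, 1],
])

```text
time: 16.35
ee_pos: [0.5231, 0.3929, 0.0542]
eef_rot: [-0.055, 0.996, 0.005, 0.066]
ft_force: [-0.5, 0.6, -1.1]
width: 0.0295
```

Emit:
send_rows([
  [-0.05, 0, -0.1, 0, 0, 0, 1],
  [0, 0, -0.08, 0, 0, 0, 1],
  [0, 0, -0.05, 0, 0, 0, 1],
  [0, 0, 0, 0, 0, 0, 1],
])

```text
time: 16.68
ee_pos: [0.5215, 0.393, 0.0468]
eef_rot: [-0.055, 0.996, 0.005, 0.066]
ft_force: [0.0, 0.1, -0.3]
width: 0.0296
```

Emit:
send_rows([
  [0, 0, -0.05, 0, 0, 0, 1],
  [0, 0, 0, 0, 0, 0, 1],
])

```text
time: 16.85
ee_pos: [0.5214, 0.393, 0.0451]
eef_rot: [-0.055, 0.996, 0.005, 0.066]
ft_force: [-0.9, -0.1, -1.6]
width: 0.0294
```

```bash
python3 st.py k scene side; python3 -c "
import cv2
w=cv2.imread('pics/side_k.png');a=cv2.imread('pics/scene_k.png')
cv2.imwrite('pics/ab10.png',cv2.hconcat([cv2.resize(a[150:210,160:220],(390,390),interpolation=2),cv2.resize(w[230:300,240:310],(390,390),interpolation=2)]))"
```

```text
16.85 [0.5214 0.393  0.0451] 96.34177835832877 [ 0.131   0.0182 -0.9912] 0.029411425804881083 [-0.8526 -0.0556 -1.6374]
```

View pics/ab10.png

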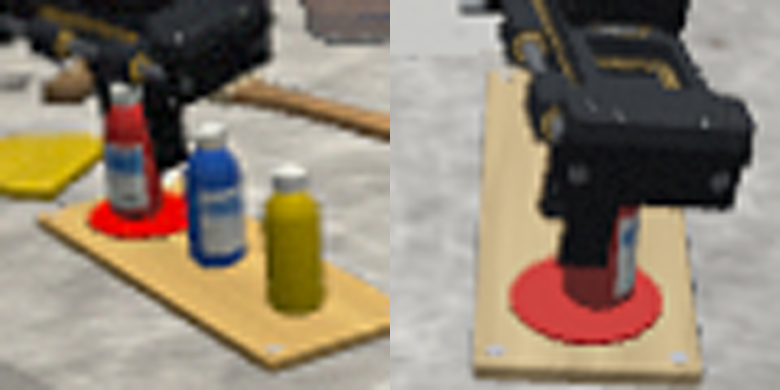

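Emit:
send_rows([
  [0, 0, -0.05, 0, 0, 0, 1],
  [0, 0, 0, 0, 0, 0, 1],
])

```text
time: 17.12
ee_pos: [0.522, 0.3934, 0.0443]
eef_rot: [-0.055, 0.996, 0.006, 0.067]
ft_force: [0.4, -0.1, -1.1]
width: 0.0295
```

Emit:
send_rows([
  [0, 0, -0.05, 0, 0, 0, 1],
  [0, 0, 0, 0, 0, 0, 1],
])

```text
time: 17.28
ee_pos: [0.5229, 0.3938, 0.0444]
eef_rot: [-0.055, 0.996, 0.007, 0.067]
ft_force: [0.1, -0.4, -0.3]
width: 0.0294
```

Emit:
send_rows([
  [-0.05, -0.03, -0.1, 0, 0, 0, 1],
  [0, 0, -0.05, 0, 0, 0, 1],
  [0, 0, 0, 0, 0, 0, 1],
])

```text
time: 17.53
ee_pos: [0.5243, 0.3947, 0.0444]
eef_rot: [-0.055, 0.996, 0.009, 0.071]
ft_force: [0.5, -0.6, -1.0]
width: 0.0293
```

```bash
python3 st.py l scene side wrist; python3 -c "
from bench import r;import numpy as np
s=r.read_state();print(s['joint_positions'].round(3),s['joint_vel'].round(3),s['torque'])
import cv2
w=cv2.imread('pics/side_l.png');a=cv2.imread('pics/scene_l.png')
cv2.imwrite('pics/ab11.png',cv2.hconcat([cv2.resize(a[150:210,160:220],(390,390),interpolation=2),cv2.resize(w[230:300,240:310],(390,390),interpolation=2)]))"
```

```text
17.5333 [0.5243 0.3947 0.0444] 96.31332512793828 [ 0.1399  0.0257 -0.9898] 0.029322611547307267 [ 0.5439 -0.6467 -0.9748]
[-0.967  0.47   0.266  1.7   -0.058  0.865  0.978] [ 0.     0.002  0.001 -0.002  0.002  0.003 -0.   ] [-0.00856591  0.18083997 -0.01416852]
```

View pics/ab11.png

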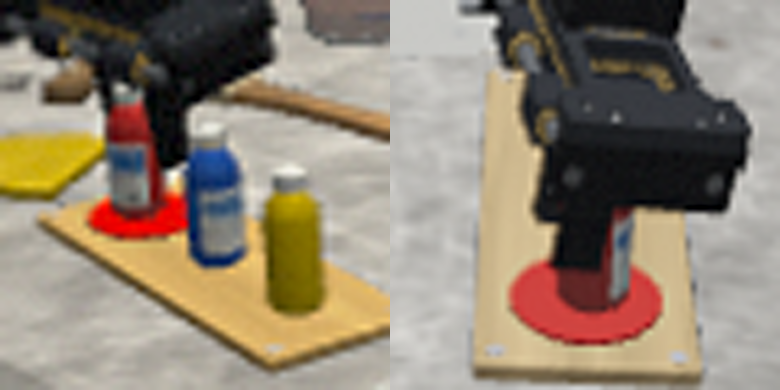

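View pics/wrist_l.png

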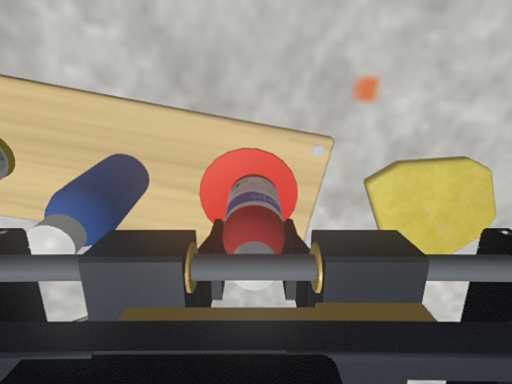

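Joints are well inside their ranges. The final zero rows reset the target, so they may be hiding contact force. I'll end a call on a downward row and read the force there.

Emit:
send_rows([
  [-0.1, -0.05, 0, 0, 0.08, 0, 1],
  [-0.03, 0, -0.1, 0, 0, 0, 1],
])

```text
time: 17.85
ee_pos: [0.5219, 0.3936, 0.0432]
eef_rot: [-0.054, 0.996, 0.01, 0.069]
ft_force: [-3.0, -7.4, 32.9]
width: 0.0291
```

Emit:
send_rows([
  [0, 0, 0.08, -0.14, 0.08, 0, 1],
  [0, 0, 0, 0, 0, 0, 1],
  [0, 0, 0, 0, 0, 0, 1],
])

```text
time: 18.1
ee_pos: [0.5217, 0.3931, 0.0458]
eef_rot: [-0.055, 0.996, 0.004, 0.064]
ft_force: [-1.0, -0.5, -0.6]
width: 0.0294
```

```bash
python3 st.py m scene side wrist; python3 -c "
import cv2
w=cv2.imread('pics/wrist_m.png');a=cv2.imread('pics/scene_m.png')
cv2.imwrite('pics/ab12.png',cv2.hconcat([cv2.resize(a[155:205,165:215],(390,390),interpolation=2),cv2.resize(w[130:270,180:320],(390,390),interpolation=2)]))"
```

```text
18.1 [0.5217 0.3931 0.0458] 96.26944744564659 [ 0.1277  0.0148 -0.9917] 0.029409990980592642 [-1.011  -0.5154 -0.5874]
```

View pics/ab12.png

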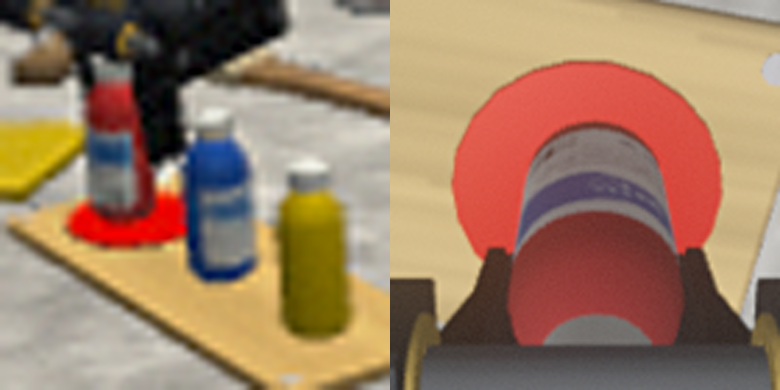

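Emit:
send_rows([
  [0, 0, -0.06, 0, 0, 0, 1],
  [0, 0, 0, 0, 0, 0, 1],
  [0, 0, 0, 0, 0, 0, 0.3],
  [0, 0, 0, 0, 0, 0, 0],
  [0, 0, 0, 0, 0, 0, -0.2],
  [0, 0, 0, 0, 0, 0, -0.2],
  [0, 0, 0, 0, 0, 0, -0.2],
  [0, 0, 0, 0, 0, 0, -0.2],
])

```text
time: 18.92
ee_pos: [0.5209, 0.3925, 0.0424]
eef_rot: [-0.055, 0.996, 0.003, 0.064]
ft_force: [0.7, 0.2, 0.1]
width: 0.0506
```

```bash
python3 st.py n scene side wrist; python3 -c "
import cv2
w=cv2.imread('pics/wrist_n.png');a=cv2.imread('pics/scene_n.png')
cv2.imwrite('pics/ab13.png',cv2.hconcat([cv2.resize(a[155:205,165:215],(390,390),interpolation=2),cv2.resize(w[130:270,180:320],(390,390),interpolation=2)]))"
```

```text
18.9167 [0.5209 0.3925 0.0424] 96.27775297789123 [ 0.1263  0.0137 -0.9919] 0.05057533144157525 [0.6652 0.1906 0.0609]
```

View pics/ab13.png

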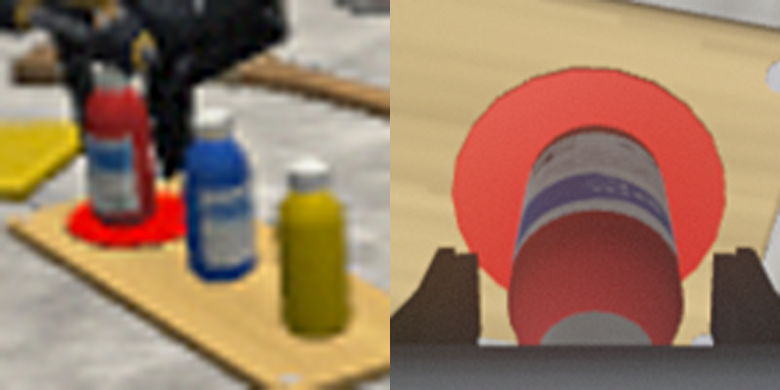

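It's released and standing. I'll retreat straight up.

Emit:
send_rows([
  [0, 0, 0.2, 0, 0, 0, -0.2],
  [0, 0, 0.4, 0, 0, 0, -0.2],
  [0, 0, 0.6, 0, 0, 0, -0.2],
  [0, 0, 0.8, 0, 0, 0, -0.2],
  [0, 0, 0.9, 0, 0, 0, -0.2],
  [0, 0, 0.9, 0, 0, 0, -0.2],
  [-0.3, 0, 0.8, 0, 0, 0, -0.2],
  [-0.4, 0, 0.6, 0, 0, 0, -0.2],
  [0, 0, 0, 0, 0, 0, -0.2],
  [0, 0, 0, 0, 0, 0, -0.2],
])

```text
time: 19.9
ee_pos: [0.499, 0.3906, 0.2148]
eef_rot: [-0.054, 0.996, 0.005, 0.065]
ft_force: [0.9, -0.5, -0.4]
width: 0.0516
```

```bash
python3 st.py o scene side; python3 - <<'E'
from h import *
np.set_printoptions(precision=4,suppress=True)
w=cv2.imread('pics/side_o.png');a=cv2.imread('pics/scene_o.png')
cv2.imwrite('pics/ab14.png',cv2.hconcat([cv2.resize(a[155:215,160:220],(390,390),interpolation=2),cv2.resize(w[215:305,225:315],(390,390),interpolation=2)]))
a0=cv2.imread('pics/scene0.png')
d=cv2.absdiff(a,a0).max(2);print("pot/tape diff",(d[225:290,340:390]>40).sum(),"yellow/blue",(d[165:205,188:215]>60).sum())
E
```

```text
19.9 [0.499  0.3906 0.2148] 96.16357403189755 [ 0.1293  0.0165 -0.9915] 0.05161673790801725 [ 0.8877 -0.5119 -0.4052]
pot/tape diff 0 yellow/blue 0
```

View pics/ab14.png

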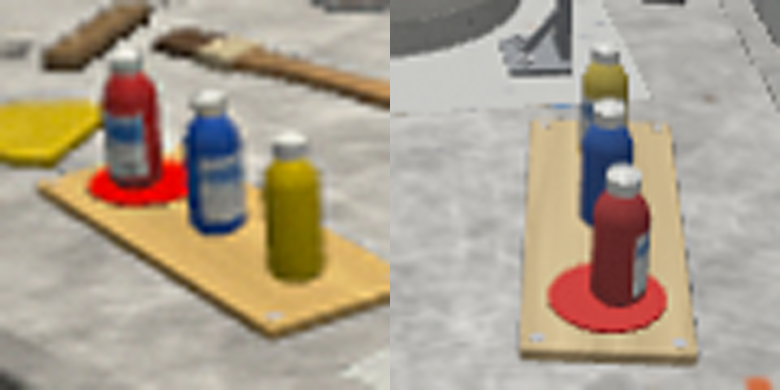

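```bash
python3 -c "
from bench import r
print(r.close_job())"
```

```text
the job is handed in; nothing more can be done
None
```

The red bottle now stands cap up on the red pad, released and with the gripper clear of it. I handed the job in at about 20 s of the 51 s allowed.

I gripped the lying red bottle at 25 N about 44 mm from its base. I pressed its neck down and forward on the front edge of the nose until it swung up in the fingers. Then I carried it over the other bottles and set it down.

**Last checks**
- **Bottle:** the final pictures show it upright. It sits about 8 mm off the pad's centre toward the robot but wholly on the pad.
- **Other objects:** comparing the scene picture with the first one showed no change at the blue and yellow bottles, the pot or the tape.

**Not as planned**
- **Swing:** the bottle reached only about 83° against the nose and crept 8–11 mm along the pads. I did not push further, so the last 7° came from tilting the tool before the carry.
- **Force:** while I was checking for contact on the pad, one downward step read 33 N on the wrist. This came from the bottle pressing on the pad, and I backed off before releasing.

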